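# Fasten the throwing wheel's service cover

### The arm

A 6-joint arm with a two-finger parallel gripper is mounted at the origin on the work surface. World frame = base frame: x ahead of the robot, y to its left, z up, the work surface at z = 0. Lengths are in m, angles in rad, forces in N, time in s.
With the tool pointing down it reaches from about 0.35 to 0.85 m from the base axis. Payload 8.1 kg.
Tool frame: the origin (TCP) lies at the very end of the fingers, on their centre line; the grasp point (between the pads) lies 19 mm behind it; z points along the fingers, x is the direction in which the jaws open and shut, and the axes are right-handed (so a half turn about z gives the same grasp; the last joint's range is limited). The gripper opens to 93 mm and grips with 3 to 60 N. Pads are 15 mm wide; open, the fingers measure 128 mm over their backs; the gripper's body (75 mm by 188 mm) begins 65 mm behind the grasp point.
Start: joints at [1.187, 0.13, 1.488, -0, 1.523, -0.085], TCP at [0.177, 0.573, 0.179] pointing down, gripper open.
Joint ranges: [-2.96, 2.96], [-0.89, 2.26], [0.02, 2.5], [-1.34, 4.48], [0, 2.73], [-2.66, 2.66]. Speed limits (rad/s): [2.39, 2.39, 2.79, 3.14, 3.14, 3.14].

### API

Orientations are given as a rotation vector (axis times angle).
In Python, from plant import robot gives the robot as it stands. The module is installed in compiled form; this text tells all that it offers.
- The arm moves only by the tool jog_arm, never from a script. Its argument "commands" is one flat list of numbers, 5 for each row, row after row: the gripper's target within -1 to 1 (shut at 1, half-way at 0, fully open at -1), then the shift along the tool's x, y, z in m, then the turn about the tool's z in degrees. A call has 1 to 20 rows; each row shifts and turns the commanded pose from where the row before left it, along the tool's axes as they then stand; what a row does not reach is not made up. A row lasts 1/12 s, in which the tool goes at most 41.7 mm and 7.16 degrees, less where a joint would pass 70% of its speed; a pose out of reach is approached as far as the arm can. A call is refused whole if a number of a shift passes 0.0417 or a number of a turn 7.16, either way. A call with a gripper value outside its range is refused whole. The fingers move at their own pace and stop on an object; "grip_force" is the grip in N (left out, the last holds). Time passes only in rows, so rows that do not move let the fingers close. It gives the time, the measured TCP pose, the force and the opening at its end, in the units of the state.
- robot.read_state(): the state, without advancing time (a new reading comes with each control period).
- robot.read_camera(name): name is "side" or "top"; returns a dict with "img" (400x640x3 uint8, blue, green, red), "vfov" (degrees; the focal length in pixels is half the picture's height over the tangent of half this angle, whatever the lens; pixels are square), "cx", "cy" (the principal point, pixels), "k1" (the pictures are not rectified: a ray, as slopes to the right and down, at radius r is drawn at 1 + k1 r^2 times it, then the intrinsics apply), "extrinsics" (4x4, takes a point from world to camera coordinates). Camera axes: x right, y down, z forward; pixel columns grow to the right and rows downward; lengths in m; the calibration is good to about 2 mm. A picture is of the moment at which its call begins. There is no depth.
- robot.close_job(): hands the job in, once; it reports no verdict.
Trained networks look in a picture, given as the dict that the camera call returned (one of the last four; its "shot" number tells which), for a name from the list of things; names that differ only in an ending like _2 or _b are one class to them, and where a whole thing is asked for, a point or a joint stands for the part that bears it (a point fixed in the world has none). Each returns a list of dicts, best first, with "score" (0 to 1); they miss things now and then, are a little off and sometimes report something else, mostly with a low value. They report only what shows in the picture. A call takes as long as a camera call. They do not tell look-alikes from the thing itself.
- robot.recognise(thing, picture): "box" ([centre column, centre row, width, height] as shares, 0 to 1, of the picture: columns of its width, rows of its height, round what is visible of it).
- robot.pinpoint(thing, picture): "position" ([row, column] as shares, 0 to 1, of the picture: columns of its width, rows of its height: a listed point, or the origin of a listed thing).
The state is a dict: "t": time; "q": joint angles; "dq": joint speeds; "joint_torque": joint torques, N m; "tool_pos": TCP position; "orientation": TCP orientation; "force": force on the tool from outside, world axes, zero at the start; "wrist_torque": the same for the moment, N m; "opening": finger opening in m.
Only numpy, scipy, OpenCV 4.12 (cv2) and the standard library are available. Lean on these libraries where they do the work, as an engineer would, in place of code of your own. Each camera call takes 0.05 s, during which the arm holds its last target.

### The job

One stud of the throwing wheel's service cover, the one at the robot's right, is still loose. Take the stud key from its stand, set it in the slot, press the stud in and turn it clockwise until it comes against the stop of its catch and, let up, sits caught there; never press or wrench it hard, and keep the gripper itself off the wheel. Then put the key back upright in its socket, fully home, and leave everything else where it is.

Things in the scene. Friction and masses are not known exactly. Their poses are not given: they have to be found in the camera images.
- wheel: tabletop throwing wheel, fixed: white housing 320 (x) x 300 (y) x 100 mm high; origin under its centre, z up. Round metal head 206 mm across, centre 40 mm to +x, top 130 mm up. Along its -x edge, towards the robot, a flat metal cover, top 103 mm up, with two slotted studs 115 mm to -x: the one 85 mm to +y is fastened already; the one 85 mm to -y (robot's right) is loose.
- stud_slot (a point): the loose stud: centre of its slot's floor, on the stud's axis; x along the slot, z up; moves with the stud. Round steel head 34 mm across; slot 8 mm deep, 5.5 mm wide, open at both ends, 1.5 mm chamfer. Loose, the slot's floor is 122 mm above the table.
- stud_plunge (a joint): how far the loose stud is pressed in, m: 0 loose, 0.013 bottomed. Its spring pushes up with 3.5 N at 0 and 0.7 N more per mm (11 N at 11 mm). It turns freely only below a ledge at 7 to 9 mm (varies); less deep it jams after 0.05 to 0.75 rad. Let up in the catch it rises to 3 to 5 mm and stays: caught. Let up short of it, it stays under the ledge at 7 to 9 mm.
- stud_turn (a joint): turn of the loose stud, rad, clockwise from above; -0.08 to 0.04 at the start. The catch lies up to a quarter turn on, anywhere from 0.7 to 1.4 rad (varies, not measured), 0.09 rad wide; a firm stop at its far side ends the turn. Free turning takes about 0.03 N m; against the stop keep the twist under 0.2 N m.
- key: stud key, loose, about 90 g, upright in the stand, 81 mm tall. From below: steel blade 22 (x) x 4 (y) mm, 9 mm long; shank 24 x 10 mm, 22 mm long; flat black grip 40 (x) x 16 (y) mm, 50 mm tall (31 to 81 mm above the blade's end). Origin at the blade's end, z up along the key. The same after a half turn.
- socket (a point): mouth of the key's socket in the stand: centre of the rectangular through hole 30 mm (x) x 16 mm (y), at the stand's top face 40 mm above the table; axes as the stand's. With the key home, the foot of its grip rests on the stand, and its blade's end is 31 mm below this point.
- stand: wooden stand, fixed, 130 (x) x 70 (y) x 40 mm high; origin under its centre. The key's socket lies 30 mm to -x, the round hole of the modelling tool 40 mm to +x of the centre.
- modelling_tool: wooden modelling tool, 92 mm tall, up to 19 mm thick, standing in the second, round hole of the stand; origin at its foot, z up along it
- mug: white mug, 76 mm across, 85 mm tall, standing upright; origin under its centre
- slip_jar: closed reddish jar, 64 mm across, 85 mm tall; origin under its centre
- clay_block: block of clay, 100 x 130 x 90 mm; origin under its centre
- brush: brush lying on the table, 170 mm long; origin on its underside
- bowl: blue bowl, 120 mm across, 50 mm tall; origin under its centre
There are look-alikes about, which are no part of the job. What is shaped like the stand but black is not meant. Of the things that look like the key, the smaller one is meant.

How it is judged:
On the way, in this order (a step that is already met when the one before it is completed fails the run):
1. with the key's blade in the slot, the loose stud is pressed in by more than 6.5 mm (value of joint stud_plunge above 0.0065 m and distance between key and stud_slot below 0.009 m), for 0.1 s.
2. the stud has been turned to its catch and has come up into it (value of joint stud_plunge between 0.0022 and 0.0057 m and value of joint stud_turn above 0.5 rad), for 0.2 s.
At the end, for the whole second after the job is handed in: The stud sits in its catch (turned more than 0.5 rad, standing 2.2 to 5.7 mm in), and the key stands at rest in its socket, within 8 mm of its centre, its blade's end more than 27 mm below the mouth, within 0.1 rad of upright (all of step 2 and horizontal distance between key and socket below 0.008 m and z of key in the frame of socket below -0.027 m and angle between key's own z axis and vertical below 0.1 rad and linear speed of key below 0.02 m/s); the robot touches nothing.
It fails at once if the key bears on the wheel or its stud with more than 36 N in all (the pushes on the two sides of the slot add up) (contact force between key and wheel above 36 N).
It fails at once if the gripper or arm touches the wheel (contact force between any of the fingers, the arm and wheel above 1 N).
It fails at once if a bystander is moved by more than 30 mm (the modelling tool 20 mm) or tipped (distance of modelling_tool from where it was at the start of the episode above 0.02 m or distance of any of mug, slip_jar, clay_block, brush, bowl from where it was at the start of the episode above 0.03 m or angle between any of modelling_tool, mug, slip_jar, clay_block, bowl's own z axis and vertical above 0.35 rad).
It also fails if it takes over 72 s, if anything falls off the work surface, if the arm or the gripper's body presses on something with over 40 N, if the wrist force passes 120 N, or if a joint passes its speed limit or range.

## Working session

There is one attempt and no reset: what is moved stays moved. The work goes in short steps, Python scripts to look and compute and a tool call to move; the robot and the scene stay as the last step left them, time stands still between calls to the robot, and variables do not carry over. Pictures are saved under pics/ and viewed, and the job is handed in when it is done.

Besides the shell and the picture viewer there is one more tool, called as name(argument=value, ...), one argument or row to a line, values as JSON. jog_arm: Moves the arm, as the interface text tells. Its arguments: {"type":"object","properties":{"commands":{"type":"array"},"grip_force":{"type":"number"}},"required":["commands"]}

```bash
mkdir -p pics; cat > h.py <<'E'
import numpy as np, cv2
from plant import robot
def ray(p,u,v):
    f=p['img'].shape[0]/2/np.tan(np.radians(p['vfov'])/2)
    K=np.array([[f,0,p['cx']],[0,f,p['cy']],[0,0,1.]])
    d=np.array([p['k1'],0,0,0,0.])
    n=cv2.undistortPoints(np.array([[[u,v]]],float),K,d)[0,0]
    E=np.array(p['extrinsics']);R=E[:3,:3];t=E[:3,3]
    return -R.T@t, R.T@np.array([n[0],n[1],1.])
def at_z(p,u,v,z):
    c,d=ray(p,u,v); return c+d*(z-c[2])/d[2]
def proj(p,X):
    f=p['img'].shape[0]/2/np.tan(np.radians(p['vfov'])/2)
    K=np.array([[f,0,p['cx']],[0,f,p['cy']],[0,0,1.]])
    E=np.array(p['extrinsics'])
    return cv2.projectPoints(np.array(X,float).reshape(-1,3),cv2.Rodrigues(E[:3,:3])[0],E[:3,3],K,np.array([p['k1'],0,0,0,0.]))[0].reshape(-1,2)
E
python3 - <<'E'
from h import *
s=robot.read_state();print(s)
for c in('top','side'):
    p=robot.read_camera(c);cv2.imwrite(f'pics/{c}0.png',p['img'])
    print(c,p['vfov'],p['cx'],p['cy'],p['k1'],np.round(p['extrinsics'],4).tolist())
    for t in('stud_slot','key','socket','stand','wheel','modelling_tool'):
        r=robot.pinpoint(t,p)
        print(t,[(round(a['score'],2),round(a['position'][1]*640,1),round(a['position'][0]*400,1)) for a in r[:4]])
E
```

```text
{'t': 0.0, 'q': array([ 1.18658068e+00,  1.31154770e-01,  1.48930405e+00,  2.89175043e-05,
        1.52303000e+00, -8.53941014e-02]), 'dq': array([-0.00077732, -0.0008844 ,  0.00019328, -0.00223808,  0.00108686,
       -0.00196079]), 'joint_torque': array([ 5.88275961e-04, -5.59830558e+01, -4.91767502e+01,  7.70343840e-02,
        3.51575750e-02, -1.28608463e-05]), 'tool_pos': array([0.17634902, 0.5728003 , 0.17837776]), 'orientation': array([ 2.52658824,  1.8654415 , -0.00256126]), 'force': array([-0.23354097,  0.12411844, -0.95208202]), 'wrist_torque': array([-0.0043755 , -0.03782884, -0.03924764]), 'opening': 0.0926207718286654}
top 55.33937074796635 316.9557780341524 204.4989187090423 -0.09043563466598581 [[0.0159, -0.9999, 0.0015, -0.0025], [-0.9982, -0.016, -0.0573, 0.5759], [0.0573, -0.0006, -0.9984, 1.0383], [0.0, 0.0, 0.0, 1.0]]
stud_slot [(0.51, 386.7, 212.0)]
key [(0.66, 223.2, 193.8), (0.63, 262.0, 181.0)]
socket [(0.83, 220.5, 195.9), (0.73, 221.5, 129.3)]
stand [(0.91, 223.5, 186.8), (0.68, 222.9, 126.1)]
wheel [(0.77, 353.4, 171.2)]
modelling_tool [(0.36, 220.2, 175.3)]
side 46.14359941468781 316.4763746895614 204.21585431026983 0.01427808460894289 [[-0.9996, -0.0275, -0.0027, 0.5645], [-0.0143, 0.5974, -0.8018, 0.0921], [0.0236, -0.8015, -0.5976, 1.5918], [0.0, 0.0, 0.0, 1.0]]
stud_slot [(0.44, 322.2, 172.5)]
key [(0.89, 289.1, 261.5), (0.77, 301.5, 284.0)]
socket [(0.76, 241.7, 277.4), (0.55, 300.1, 277.2)]
stand [(0.94, 230.6, 286.7), (0.9, 294.7, 289.7)]
wheel [(0.92, 284.6, 211.1), (0.42, 377.3, 185.0)]
modelling_tool [(0.53, 277.4, 287.5)]
```

View pics/top0.png

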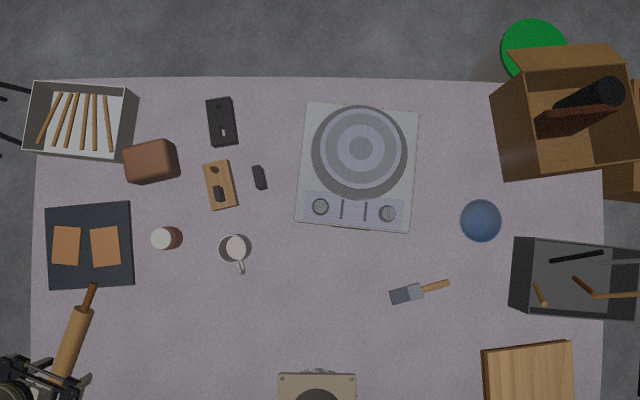

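View pics/side0.png

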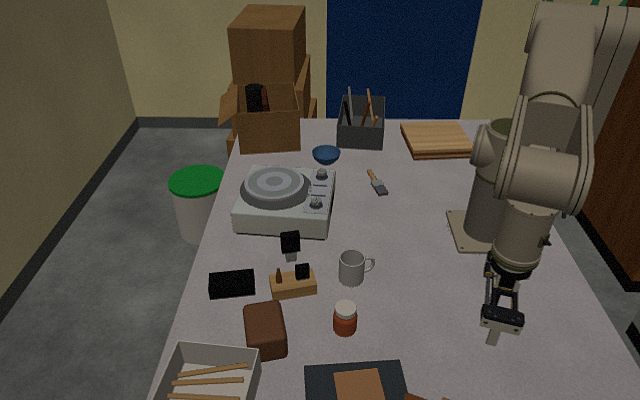

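The top view shows the wooden stand at about (219,185) with a key and the modelling tool in it. A free-standing look-alike key is at (260,178), the black stand at (222,122), and the loose stud at (387,213). I'll zoom in next.

```bash
python3 - <<'E'
import cv2
a=cv2.imread('pics/top0.png');b=cv2.imread('pics/side0.png')
cv2.imwrite('pics/z1.png',cv2.resize(a[150:220,190:280],None,fx=8,fy=8,interpolation=cv2.INTER_CUBIC))
cv2.imwrite('pics/z2.png',cv2.resize(b[220:310,220:330],None,fx=6.5,fy=6.5,interpolation=cv2.INTER_CUBIC))
cv2.imwrite('pics/z3.png',cv2.resize(a[180:240,290:425],None,fx=5.9,fy=5.9,interpolation=cv2.INTER_CUBIC))
E
```

```text
(no output)
```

View pics/z1.png

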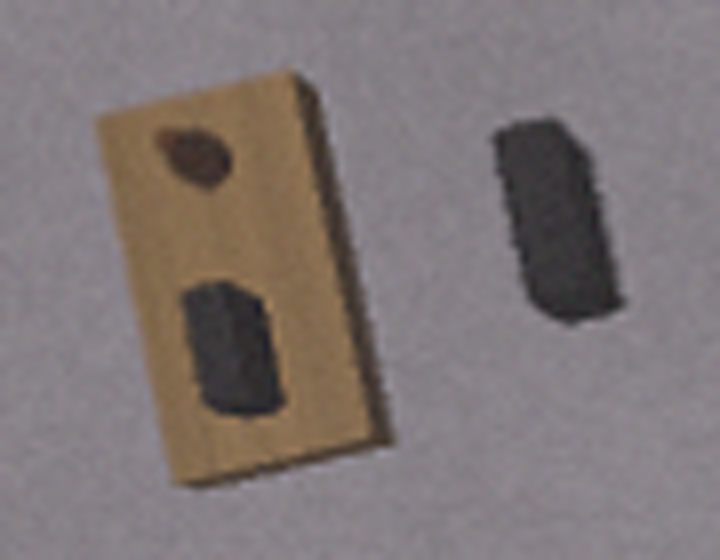

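View pics/z2.png

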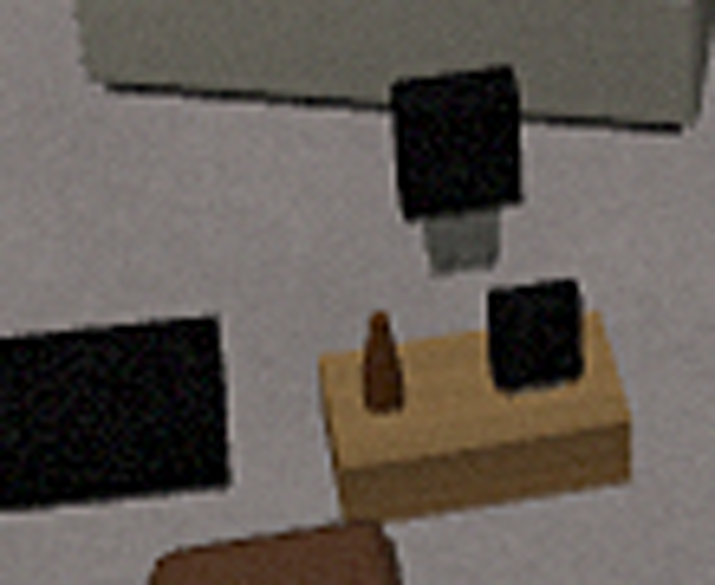

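View pics/z3.png

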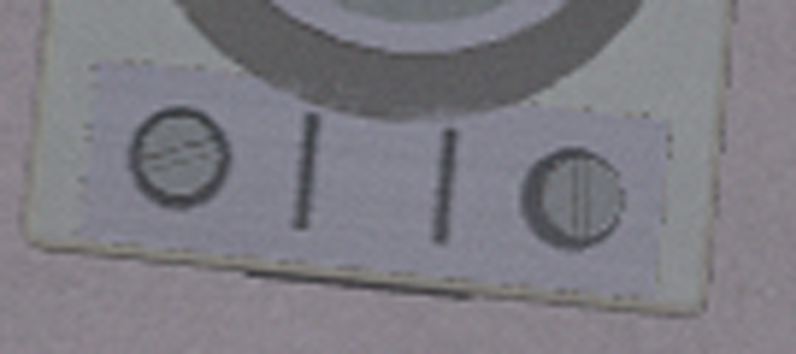

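```bash
python3 - <<'E'
from h import *
p=robot.read_camera('top');q=robot.read_camera('side')
cv2.imwrite('pics/top1.png',p['img'])
u=lambda c,s,o:((c[0]+.5)/s-.5+o[0],(c[1]+.5)/s-.5+o[1])
P=[at_z(p,*u(c,8,(190,150)),0.04) for c in[(97,118),(295,70),(372,440),(178,486)]]
P=np.array(P)[:,:2];print(P.round(4));c=P.mean(0);print('stand',c,[np.linalg.norm(P[i]-P[(i+1)%4]).round(4) for i in range(4)])
L=(P[0]+P[1]-P[2]-P[3]);yaw=np.arctan2(L[1],L[0]);
W=(P[0]+P[3]-P[1]-P[2]);print('yaw',yaw,np.arctan2(W[1],W[0])-np.pi/2)
ex=np.array([np.cos(yaw),np.sin(yaw)]);print('socket',c-0.03*ex,'tool hole',c+.04*ex)
# key top centre
print('keytop', at_z(p,*u((235,345),8,(190,150)),0.09), at_z(p,*u((232,348),8,(190,150)),0.065))
print('stud',at_z(p,*u((582,199),5.9,(290,180)),0.130),'fixed',at_z(p,*u((180,157),5.9,(290,180)),0.12))
R=[at_z(p,x,y,.1)[:2] for x,y in[(308,101),(420,112),(409,234),(295,221)]]
R=np.array(R);print('wheel corners',R.round(4),R.mean(0),[np.linalg.norm(R[i]-R[(i+1)%4]).round(4) for i in range(4)])
L=R[0]+R[1]-R[2]-R[3];print('yaw',np.arctan2(L[1],L[0]))
for cam in (p,q):
  for t in('stud_slot','key','socket'):
    print(t,[(round(a['score'],2),round(a['position'][1]*640,1),round(a['position'][0]*400,1)) for a in robot.pinpoint(t,cam)[:4]])
np.savez('cam.npz',)
E
```

```text
[[0.6799 0.3248]
 [0.6972 0.2567]
 [0.5708 0.2262]
 [0.5541 0.2923]]
stand [0.62551442 0.27499627] [np.float64(0.0703), np.float64(0.1301), np.float64(0.0682), np.float64(0.1299)]
yaw 0.24459038676296493 0.248435714620181
socket [0.59640733 0.26773151] tool hole [0.66432389 0.28468263]
keytop [0.59822359 0.26123072 0.09      ] [0.59932185 0.26868786 0.065     ]
stud [ 0.55032287 -0.16979844  0.13      ] fixed [ 0.5657972  -0.00113593  0.12      ]
wheel corners [[ 0.8406  0.0344]
 [ 0.8177 -0.2589]
 [ 0.4994 -0.2292]
 [ 0.5282  0.0618]] [ 0.67147224 -0.09796677] [np.float64(0.2941), np.float64(0.3196), np.float64(0.2925), np.float64(0.3136)]
yaw -0.09040338346603637
stud_slot [(0.5, 386.0, 214.6), (0.49, 222.1, 196.4)]
key [(0.74, 263.4, 177.2), (0.65, 227.0, 196.6)]
socket [(0.97, 222.9, 198.3), (0.82, 221.9, 129.1)]
stud_slot [(0.39, 317.5, 170.3), (0.34, 343.8, 330.9)]
key [(0.9, 288.3, 261.2), (0.22, 276.2, 289.3)]
socket [(0.79, 242.4, 280.6), (0.56, 298.2, 277.9), (0.55, 292.4, 289.9), (0.41, 287.3, 210.4)]
```

```bash
cat > ov.py <<'E'
from h import *
def T(x,y,yaw,pts):
    c,s=np.cos(yaw),np.sin(yaw);pts=np.array(pts,float)
    return np.c_[x+c*pts[:,0]-s*pts[:,1],y+s*pts[:,0]+c*pts[:,1],pts[:,2]]
def rect(w,h,z,cx=0,cy=0): return [(cx+a*w/2,cy+b*h/2,z) for a,b in((-1,-1),(1,-1),(1,1),(-1,1),(-1,-1))]
def circ(r,z,cx=0,cy=0): return [(cx+r*np.cos(a),cy+r*np.sin(a),z) for a in np.linspace(0,6.2832,60)]
def draw(p,polys,box,s,name,cols=((0,255,0),(0,0,255),(255,0,0),(0,255,255))):
    x0,y0,x1,y1=box
    im=cv2.resize(p['img'][y0:y1,x0:x1],None,fx=s,fy=s,interpolation=cv2.INTER_CUBIC)
    im=np.clip(im.astype(float)*1.5,0,255).astype(np.uint8)
    for i,P in enumerate(polys):
        u=(proj(p,P)-[x0,y0]+.5)*s-.5
        cv2.polylines(im,[np.round(u*16).astype(int).reshape(-1,1,2)],False,cols[i%4],1,cv2.LINE_AA,4)
    cv2.imwrite('pics/'+name,im)
E
python3 - <<'E'
from ov import *
p=robot.read_camera('top');q=robot.read_camera('side')
w=(0.6715,-0.098,-0.0904)
def wheel(w):
  return [T(*w,g) for g in(rect(.32,.30,.1),circ(.103,.13,.04,0),circ(.017,.13,-.115,-.085),circ(.017,.12,-.115,.085))]
draw(p,wheel(w),(285,90,430,245),4,'ow.png'); draw(q,wheel(w),(225,155,345,245),6,'ows.png')
st=(0.6255,0.275,0.2465)
k=[T(*st,g) for g in (rect(.13,.07,.04),rect(.04,.016,.04,-.03),rect(.04,.016,.09,-.03),circ(.007,.04,.04))]
draw(p,k,(190,150,280,220),8,'os.png');draw(q,k,(220,220,330,310),6,'oss.png')
E
```

```text
(no output)
```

View pics/ow.png

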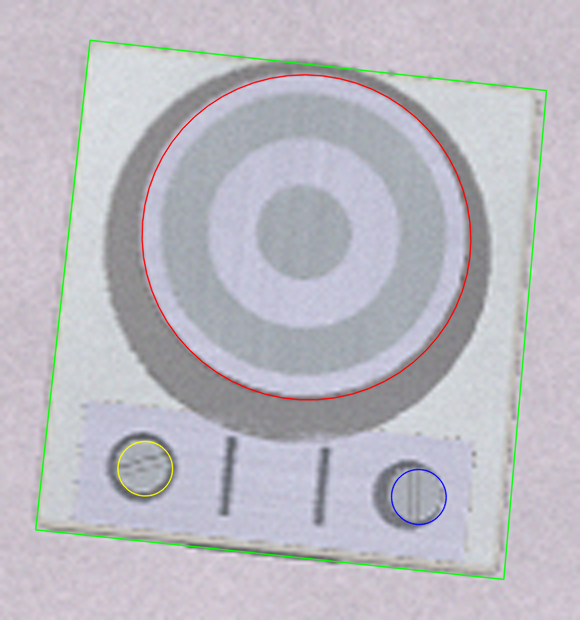

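View pics/ows.png

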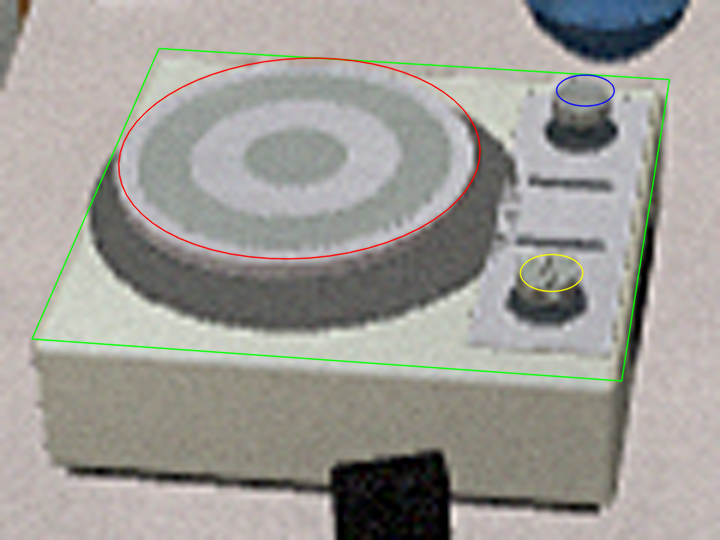

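View pics/os.png

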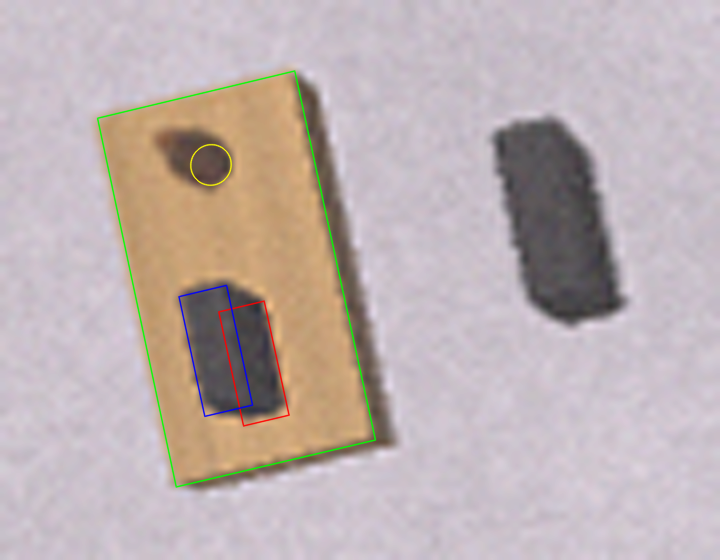

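View pics/oss.png

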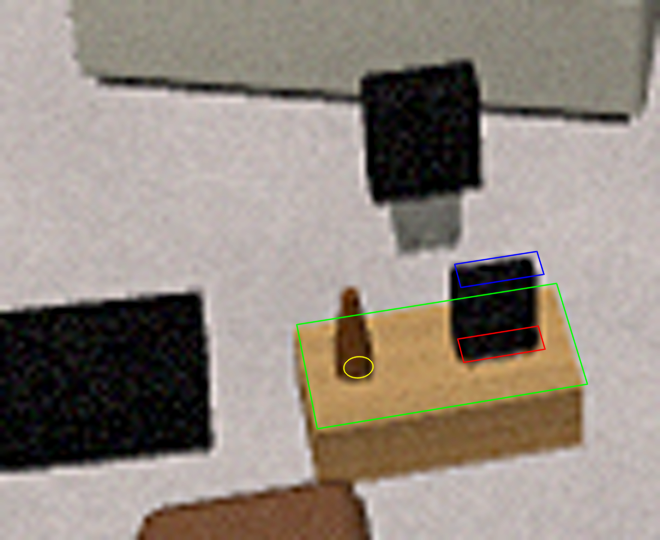

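```bash
python3 - <<'E'
from ov import *
p=robot.read_camera('top')
acc=[]
for i in range(6): acc.append(robot.read_camera('top')['img'].astype(float))
p['img']=np.mean(acc,0).astype(np.uint8); cv2.imwrite('pics/topavg.png',p['img'])
w=(0.6715,-0.098,-0.0904)
g=[T(*w,circ(.017,.13,-.115,-.085)),T(0.5492,-0.1724,-0.0,rect(.034,.0055,.13)),]
g2=g[:1]
draw(p,[],(372,198,402,228),24,'st0.png');draw(p,g,(372,198,402,228),24,'st1.png')
E
```

```text
(no output)
```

View pics/st0.png

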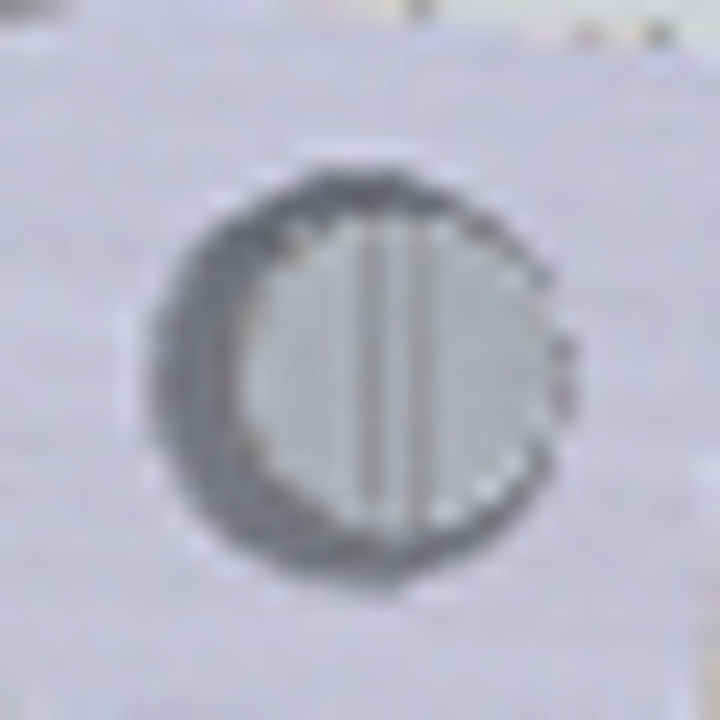

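View pics/st1.png

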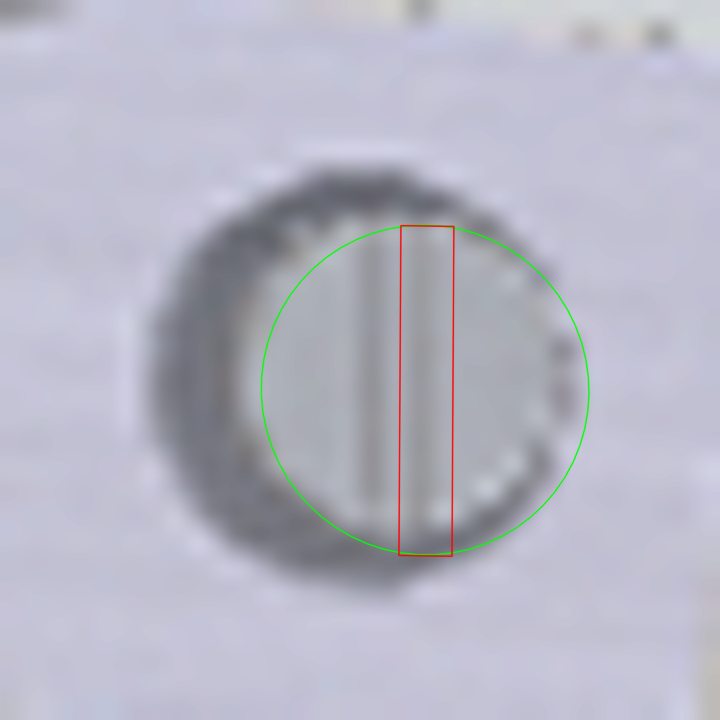

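jog_arm(
  commands=[0,-0.0104,0.0309,0,0,0,-0.0104,0.0309,0,0,0,-0.0104,0.0309,0,0,0,-0.0104,0.0309,0,0,0,-0.0104,0.0309,0,0,0,-0.0104,0.0309,0,0,0,-0.0104,0.0309,0,0,0,-0.0104,0.0309,0,0,0,-0.0104,0.0309,0,0,0,-0.0104,0.0309,0,0,0,-0.0104,0.0309,0,0,0,-0.0104,0.0309,0,0,0,-0.0104,0.0309,0,0,0,-0.0104,0.0309,0,0,0,-0.0104,0.0309,0,0,0,-0.0104,0.0309,0,0],
)

```text
t: 2.88
tool_pos: [0.6013, 0.2677, 0.1794]
orientation: [-2.527, -1.866, -0.0]
force: [0.2, 0.5, 0.2]
opening: 0.0464
```

jog_arm(
  commands=[0,0,0,0,-6.25,0,0,0,0,-6.25,0,0,0,0,-6.25,0,0,0,0,-6.25,0,0,0,0,-6.0,0,0,0,0,0,0,0,0,0,0],
  grip_force=40,
)

```text
t: 3.47
tool_pos: [0.6001, 0.2689, 0.1794]
orientation: [-1.941, -2.47, 0.0]
force: [-0.3, -0.1, 0.5]
opening: 0.0463
```

```bash
cat >> h.py <<'E'
def st():
    s=robot.read_state();R=cv2.Rodrigues(np.array(s['orientation'],float))[0]
    print('t',round(s['t'],2),'pos',s['tool_pos'].round(4),'psi',np.arctan2(R[1,0],R[0,0]).round(4),'zaxis',R[:,2].round(4),'F',s['force'].round(2),'M',s['wrist_torque'].round(3),'op',round(s['opening'],4),'q6',s['q'][5].round(3));return s,R
def rel(dx,dy,dz=0):
    s,R=st();print('tool shift',(R.T@np.array([dx,dy,dz])).round(4))
def goto(x,y,z,psi=None):
    s,R=st();print('tool shift',(R.T@(np.array([x,y,z])-s['tool_pos'])).round(4))
    if psi is not None: print('turn deg',-np.degrees(psi-np.arctan2(R[1,0],R[0,0])).round(2))
E
python3 - <<'E'
from ov import *
goto(.5988,.2683,.2,1.8165)
p=robot.read_camera('top');q=robot.read_camera('side')
cv2.imwrite('pics/t2.png',p['img']);draw(q,[],(220,200,330,310),6,'s2.png')
E
```

```text
t 3.47 pos [0.6001 0.2689 0.1794] psi 1.8097 zaxis [-0. -0. -1.] F [-0.3  -0.06  0.47] M [ 0.039 -0.019 -0.007] op 0.0463 q6 -1.466
tool shift [-0.0002 -0.0014 -0.0206]
turn deg -0.39
```

View pics/s2.png

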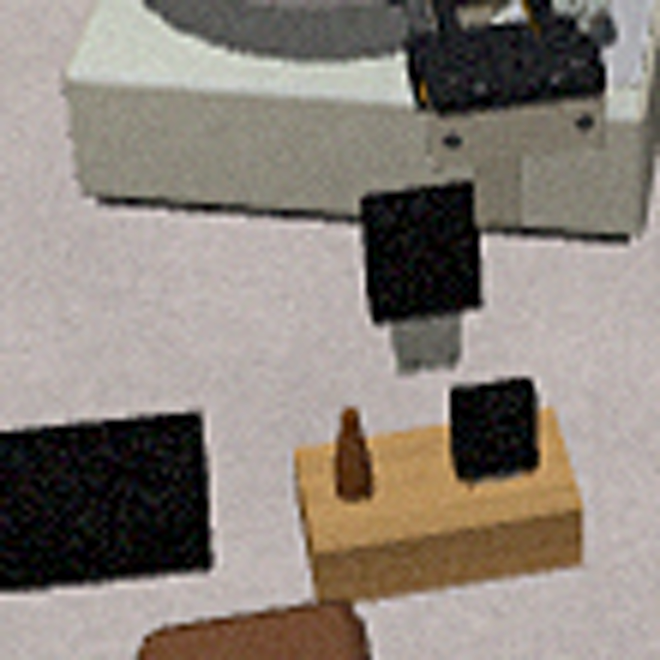

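View pics/t2.png

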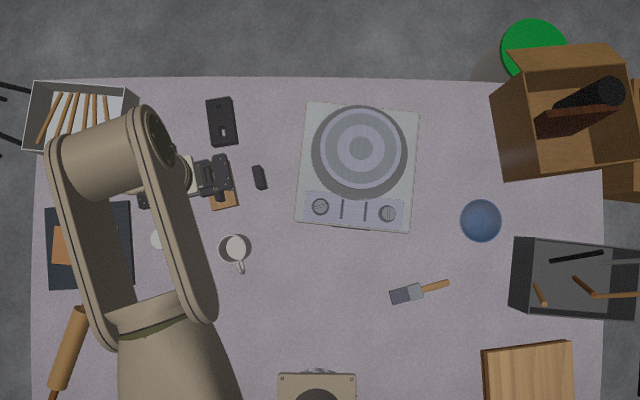

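The fingers are above the key, and the look-alike and modelling tool are clear of the 46 mm opening. Descending.

jog_arm(
  commands=[0,0,-0.0013,0.02,-0.4,0,0,0,0.02,0,0,0,0,0.02,0,0,0,0,0.02,0,0,0,0,0.02,0,0,0,0,0.02,0,0,0,0,0.009,0,0,0,0,0,0],
)

```text
t: 4.23
tool_pos: [0.5967, 0.2678, 0.0473]
orientation: [-1.928, -2.477, 0.007]
force: [-0.6, -0.6, -0.5]
opening: 0.0468
```

```bash
python3 - <<'E'
from ov import *
goto(.5988,.2683,.05,1.8165)
q=robot.read_camera('side');draw(q,[],(230,220,330,320),7,'s3.png')
E
```

```text
t 4.23 pos [0.5967 0.2678 0.0473] psi 1.8185 zaxis [-0.0048 -0.0017 -1.    ] F [-0.58 -0.56 -0.53] M [ 0.007 -0.004  0.022] op 0.0468 q6 -1.475
tool shift [-0.      0.0022 -0.0027]
turn deg 0.11
```

View pics/s3.png

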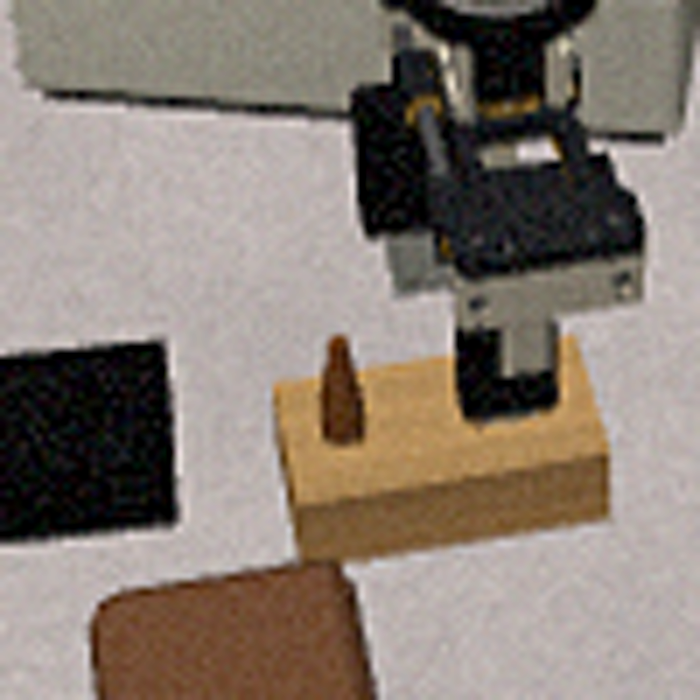

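jog_arm(
  commands=[0,0,0.0018,-0.002,0,0,0,0,0,0,1,0,0,0,0,1,0,0,0,0,1,0,0,0,0,1,0,0,0,0,1,0,0,0,0,1,0,0,0,0,1,0,0,0,0],
  grip_force=40,
)

```text
t: 5.03
tool_pos: [0.6005, 0.269, 0.0524]
orientation: [-1.928, -2.48, 0.0]
force: [-1.0, -0.5, -0.8]
opening: 0.0042
```

```bash
python3 - <<'E'
from ov import *
st()
E
```

```text
t 5.03 pos [0.6005 0.269  0.0524] psi 1.82 zaxis [-2.e-04 -1.e-04 -1.e+00] F [-1.02 -0.48 -0.79] M [ 0.048 -0.01  -0.032] op 0.0042 q6 -1.477
```

```bash
python3 - <<'E'
from ov import *
st()
q=robot.read_camera('side');draw(q,[],(230,220,330,320),7,'s4.png')
p=robot.read_camera('top');draw(p,[],(180,130,290,220),7,'t4.png')
E
```

```text
t 5.03 pos [0.6005 0.269  0.0524] psi 1.82 zaxis [-2.e-04 -1.e-04 -1.e+00] F [-1.02 -0.48 -0.79] M [ 0.048 -0.01  -0.032] op 0.0042 q6 -1.477
```

View pics/s4.png

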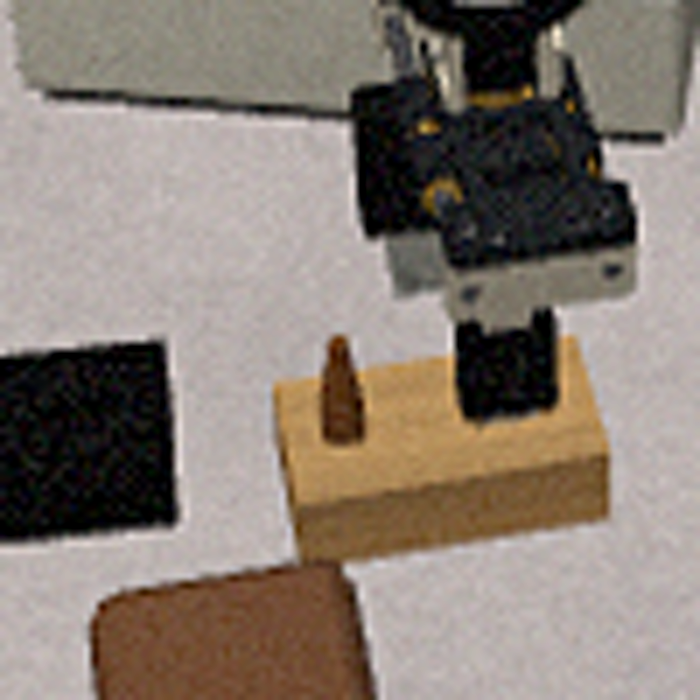

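View pics/t4.png

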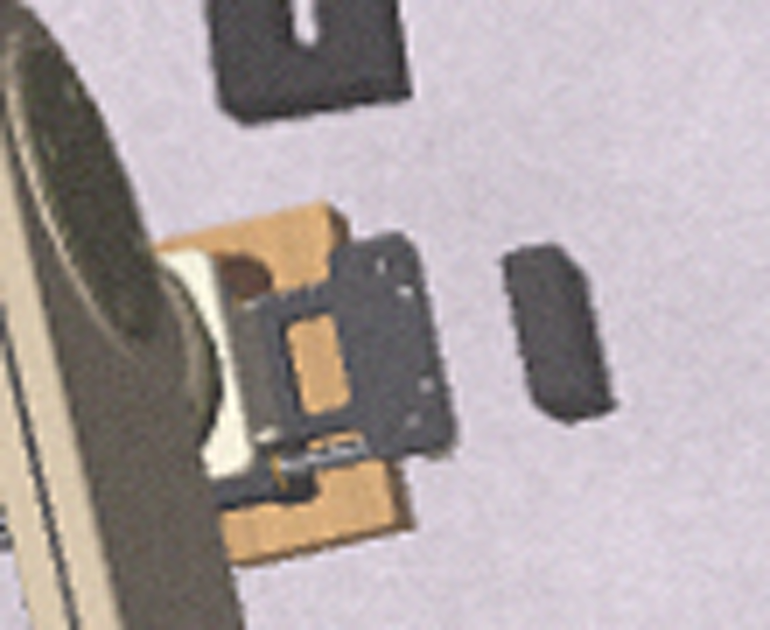

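```bash
python3 - <<'E'
from ov import *
s,R=st()
q=robot.read_camera('side')
ex=0.245
c=s['tool_pos']
def fing(y):  # pads 15 wide, finger outline tip
    out=[]
    for z in(0,.019,.04): pass
    pts=[(y,-.0075,0),(y,.0075,0),(y,.0075,-.04),(y,-.0075,-.04),(y,-.0075,0)]
    return np.array([c+R@np.array(a) for a in pts])
k=[T(.599,.2683,ex,rect(.04,.016,.04)),fing(.002),fing(.010),T(.599,.2683,ex,rect(.04,.016,.09))]
draw(q,k,(260,230,320,290),12,'s5.png')
E
```

```text
t 5.13 pos [0.6005 0.269  0.0523] psi 1.82 zaxis [-2.e-04 -1.e-04 -1.e+00] F [-0.1  -0.59 -0.18] M [-0.008  0.008  0.03 ] op 0.0006 q6 -1.477
```

View pics/s5.png

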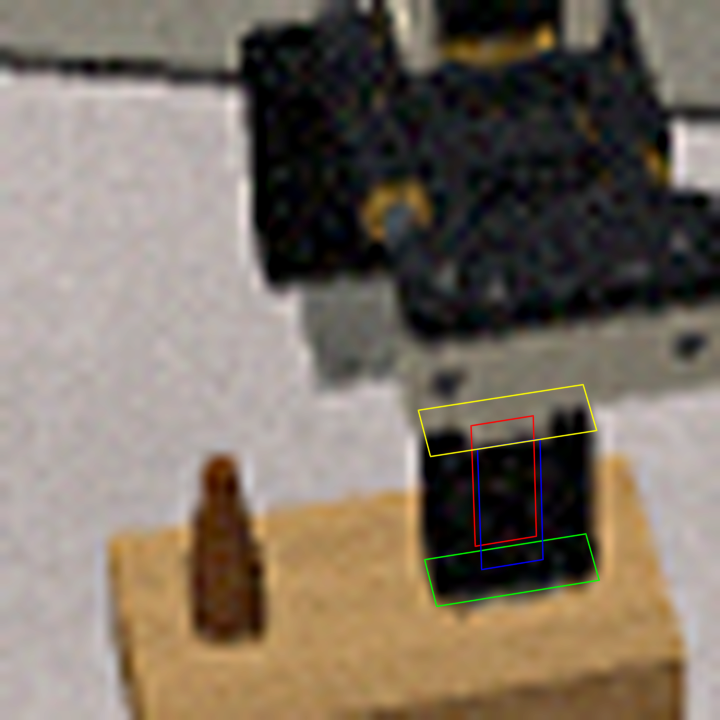

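```bash
python3 - <<'E'
from ov import *
s,R=st()
q=robot.read_camera('side')
im=cv2.imread('pics/s3.png')
for y,z in((.0234,0),(.041,0),(-.0234,0),(.0234,-.03),(.041,-.03),(-.0234,-.03)):
    a=np.array([.5967,.2678,.0473])+R@np.array([y,0,z])
    u=(proj(q,a)[0]-[230,220]+.5)*7-.5;print(y,z,u.round(0))
print(at_z(robot.read_camera('top'),262,178,.1))
print('cam',-np.array(q['extrinsics'])[:3,:3].T@np.array(q['extrinsics'])[:3,3])
for n in('key',):
  for c in (q,robot.read_camera('top')):
    print([(round(a['score'],2),(np.array(a['box'])*[640,400,640,400]).round(1)) for a in robot.recognise(n,c)])
E
```

```text
t 5.18 pos [0.6005 0.269  0.0524] psi 1.82 zaxis [-1.e-04 -1.e-04 -1.e+00] F [ 0.04 -0.46  0.04] M [ 0.05  -0.049 -0.028] op 0.0003 q6 -1.477
0.0234 0 [525. 429.]
0.041 0 [533. 460.]
-0.0234 0 [502. 350.]
0.0234 -0.03 [523. 376.]
0.041 -0.03 [532. 407.]
-0.0234 -0.03 [501. 298.]
[0.63678537 0.14857935 0.1       ]
cam [0.52801626 1.23628    1.02660432]
[(0.69, array([286.3, 247.4,  16.4,  32.4]))]
[(0.65, array([259.3, 177.2,  22. ,  26.7]))]
```

```bash
python3 - <<'E'
from ov import *
s,R=st()
q=robot.read_camera('side')
for y in(.0234,.041,-.0234):
    a=np.array([.6001,.2689,.1794])+R@np.array([y,0,0]);print('s2',((proj(q,a)[0]-[220,200]+.5)*6-.5).round())
psi=1.272
X=np.array([np.cos(psi),np.sin(psi),0])
for y in(.0463,.064,-.0463,-.064):
    print('side0',proj(q,np.array([.1763,.5728,.1784])+X*y).round(1))
im=cv2.imread('pics/side0.png');cv2.imwrite('pics/g0.png',cv2.resize(im[240:360,450:560],None,fx=6,fy=6,interpolation=cv2.INTER_CUBIC))
E
```

```text
t 5.43 pos [0.6006 0.269  0.0524] psi 1.82 zaxis [-0. -0. -1.] F [ 1.31 -0.33  0.07] M [ 0.026 -0.003  0.031] op 0.0003 q6 -1.477
s2 [497. 282.]
s2 [504. 308.]
s2 [477. 216.]
side0 [[485.6 353.3]]
side0 [[485.2 360.2]]
side0 [[487.5 320.2]]
side0 [[487.8 314.4]]
```

View pics/g0.png

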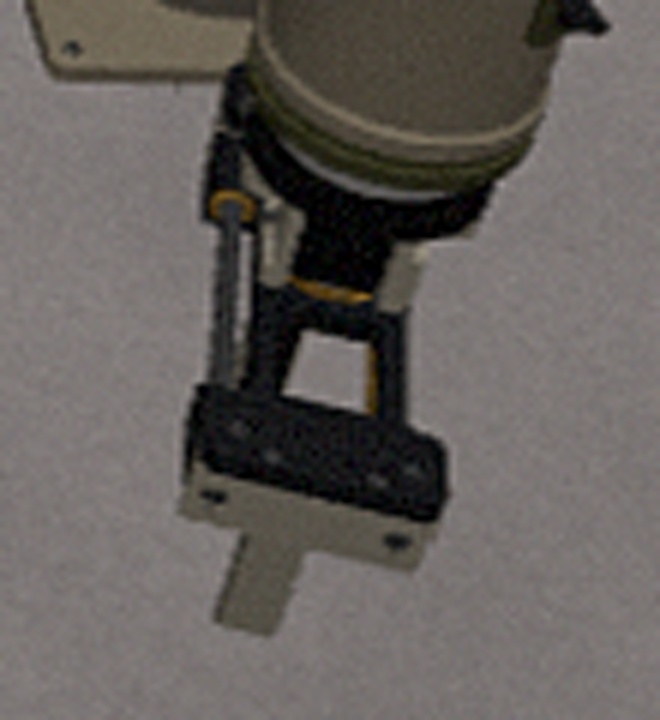

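The fingers shut on nothing: the opening is 0 and the key hasn't moved. In the picture the fingertips also sit about 30 mm higher than the reported TCP. I'll raise, reopen and measure where the fingertips really are.

jog_arm(
  commands=[1,0,0,-0.02,0,1,0,0,-0.02,0,1,0,0,-0.02,0,1,0,0,0,0,1,0,0,0,0],
)

```text
t: 5.9
tool_pos: [0.6018, 0.2694, 0.1141]
orientation: [1.927, 2.479, 0.005]
force: [0.7, 0.1, -0.5]
opening: 0.0004
```

```bash
python3 - <<'E'
from ov import *
s,R=st()
q=robot.read_camera('side');p=robot.read_camera('top')
c=s['tool_pos']
def fing(y,w):
    pts=[(y,-w/2,0),(y,w/2,0),(y,w/2,-.04),(y,-w/2,-.04),(y,-w/2,0)]
    return np.array([c+R@np.array(a) for a in pts])
draw(q,[fing(.0,.015)],(240,200,330,290),8,'s6.png')
draw(p,[fing(.0,.015)],(170,120,290,220),6,'t6.png')
E
```

```text
t 5.9 pos [0.6018 0.2694 0.1141] psi 1.82 zaxis [ 0.0032  0.0011 -1.    ] F [ 0.67  0.06 -0.52] M [ 0.036 -0.06  -0.048] op 0.0004 q6 -1.477
```

View pics/s6.png

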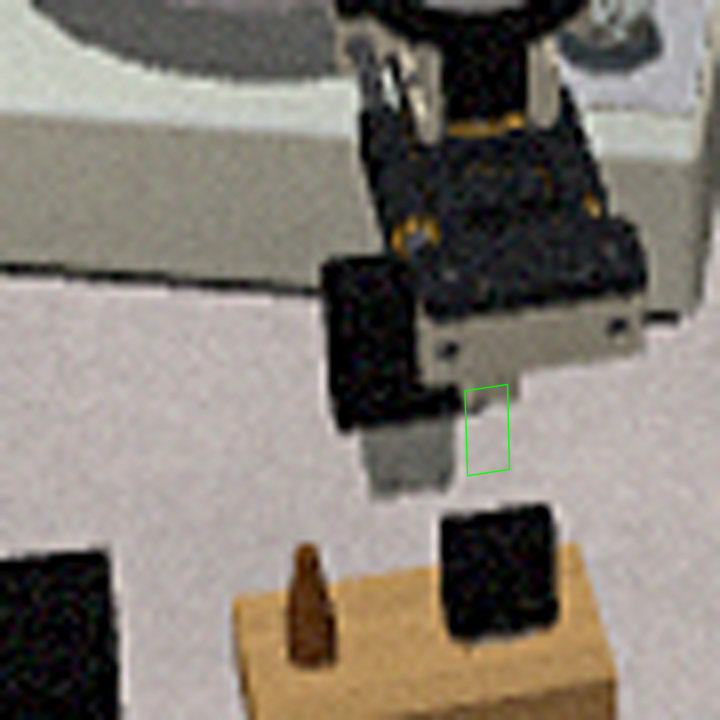

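View pics/t6.png

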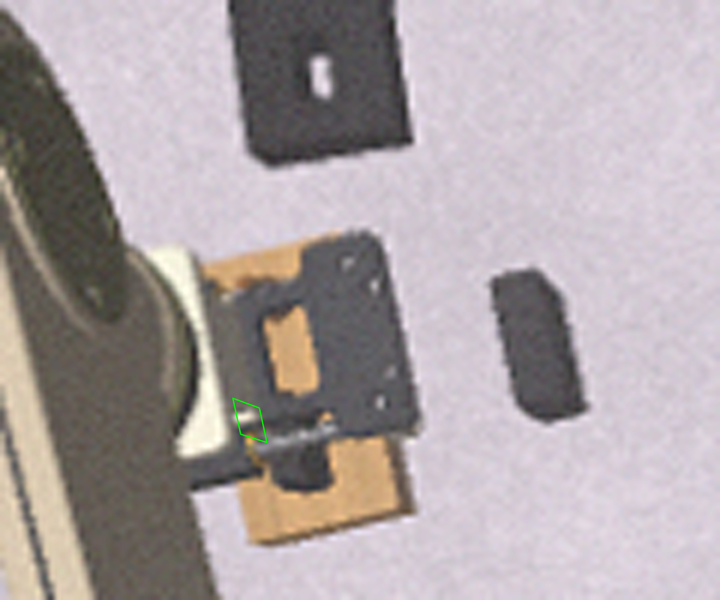

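jog_arm(
  commands=[1,0,-0.0013,0.02,0,1,0,0,0.02,0,1,0,0,0.018,0,1,0,0,0,0,1,0,0,0,0,1,0,0,0,0],
)

```text
t: 6.5
tool_pos: [0.5982, 0.2682, 0.0526]
orientation: [-1.927, -2.479, 0.004]
force: [-0.0, -0.9, 0.4]
opening: 0.0003
```

jog_arm(
  commands=[1,0,0,0.002,0,1,0,0,0,0,1,0,0,0,0],
)

```text
t: 6.75
tool_pos: [0.5989, 0.2685, 0.0518]
orientation: [-1.928, -2.48, 0.001]
force: [-0.3, 0.6, -0.3]
opening: 0.0004
```

jog_arm(
  commands=[1,0,0,0.002,0,1,0,0,0,0,1,0,0,0,0],
)

```text
t: 7.0
tool_pos: [0.5995, 0.2688, 0.0511]
orientation: [1.928, 2.48, 0.001]
force: [-2.6, -0.6, 5.5]
opening: 0.0004
```

jog_arm(
  commands=[1,0,0,-0.02,0,1,0,0,-0.02,0,1,0,0,-0.02,0,0,0,0,-0.02,0,0,0,0,-0.02,0,0,0,0,0,0,0,0,0,0,0,0,0,0,0,0],
)

```text
t: 7.67
tool_pos: [0.5989, 0.2685, 0.1492]
orientation: [-1.928, -2.48, 0.002]
force: [0.1, 0.2, 0.0]
opening: 0.0291
```

```bash
python3 - <<'E'
from ov import *
s,R=st()
q=robot.read_camera('side')
c=s['tool_pos']
def fing(y,w):
    pts=[(y,-w/2,0),(y,w/2,0),(y,w/2,-.04),(y,-w/2,-.04),(y,-w/2,0)]
    return np.array([c+R@np.array(a) for a in pts])
draw(q,[fing(.0233,.015),fing(-.0233,.015)],(240,190,330,280),8,'s7.png')
E
```

```text
t 7.67 pos [0.5989 0.2685 0.1492] psi 1.8201 zaxis [-1.1e-03 -5.0e-04 -1.0e+00] F [0.05 0.22 0.02] M [ 0.047  0.038 -0.002] op 0.0291 q6 -1.477
```

View pics/s7.png

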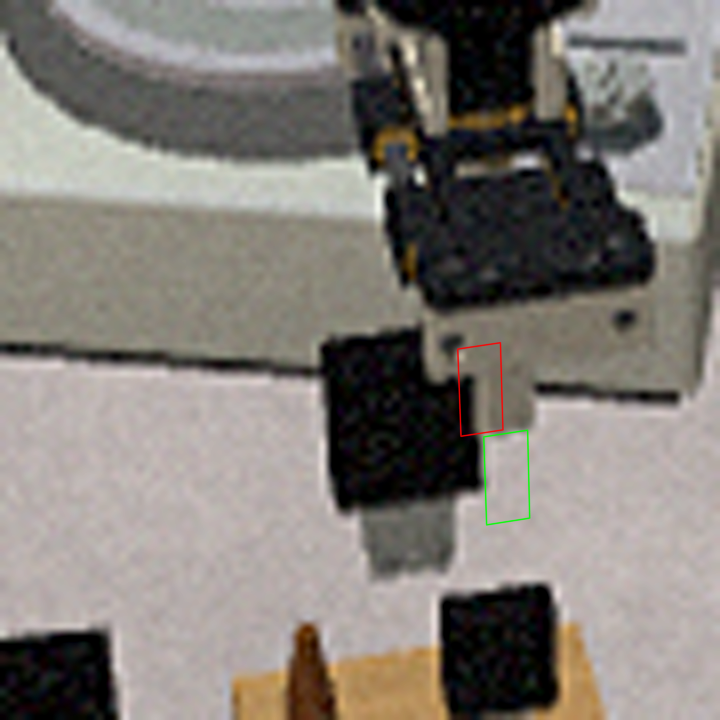

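jog_arm(
  commands=[0,0,0,0.025,0,0,0,0,0.025,0,0,0,0,0.02,0,0,0,0,0.012,0,0,0,0,0.01,0,0,0,0,0.01,0,0,0,0,0,0,0,0,0,0,0],
)

```text
t: 8.38
tool_pos: [0.5993, 0.2686, 0.0484]
orientation: [-1.928, -2.48, 0.0]
force: [1.2, 0.3, -0.1]
opening: 0.0464
```

```bash
python3 - <<'E'
from ov import *
s,R=st()
q=robot.read_camera('side')
draw(q,[],(240,210,330,300),8,'s8.png')
E
```

```text
t 8.38 pos [0.5993 0.2686 0.0484] psi 1.82 zaxis [-3.e-04 -1.e-04 -1.e+00] F [ 1.24  0.25 -0.14] M [ 0.014  0.014 -0.037] op 0.0464 q6 -1.477
```

View pics/s8.png

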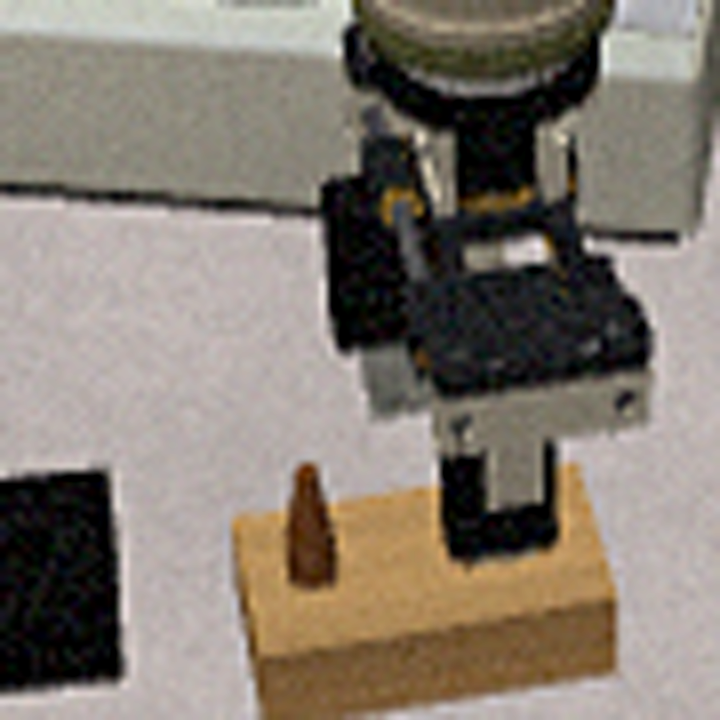

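```bash
python3 - <<'E'
from ov import *
q=robot.read_camera('side')
for (u,v),off in(((240+515/8,210+505/8),.0232),((260+503/12,230+440/12),0.)):
  c,d=ray(q,u,v)
  for t in(0,.01,.0175):
    y=.2686+.97*(off+t);print(off,t,(c+d*(y-c[1])/d[1]).round(4))
# key foot on stand / top from side: near bottom edge
c,d=ray(q,240+500/8,210+552/8);y=.2686+.008;print('key foot near edge',(c+d*(y-c[1])/d[1]).round(4))
E
```

```text
0.0232 0 [0.5907 0.2911 0.0788]
0.0232 0.01 [0.5901 0.3008 0.0885]
0.0232 0.0175 [0.5896 0.3081 0.0958]
0.0 0 [0.5988 0.2686 0.0819]
0.0 0.01 [0.5981 0.2783 0.0913]
0.0 0.0175 [0.5975 0.2856 0.0984]
key foot near edge [0.5975 0.2766 0.0403]
```

jog_arm(
  commands=[0,0,0,0.01,0,0,0,0,0.005,0,0,0,0,0,0],
)

```text
t: 8.73
tool_pos: [0.5984, 0.2683, 0.0318]
orientation: [-1.927, -2.479, 0.003]
force: [-1.4, -0.0, -0.6]
opening: 0.0466
```

jog_arm(
  commands=[0,0,0,0.005,0,0,0,0,0.005,0,0,0,0,0,0],
)

```text
t: 8.98
tool_pos: [0.5985, 0.2684, 0.0219]
orientation: [-1.927, -2.48, 0.002]
force: [0.5, -1.0, -0.2]
opening: 0.0466
```

jog_arm(
  commands=[0,0,0,0.005,0,0,0,0,0.0,0,0,0,0,0,0],
)

```text
t: 9.23
tool_pos: [0.5991, 0.2686, 0.018]
orientation: [-1.928, -2.48, 0.001]
force: [-0.1, -0.3, 0.5]
opening: 0.0465
```

```bash
python3 - <<'E'
from ov import *
s,R=st()
q=robot.read_camera('side')
draw(q,[],(240,210,330,300),8,'s9.png')
E
```

```text
t 9.23 pos [0.5991 0.2686 0.018 ] psi 1.82 zaxis [-6.e-04 -2.e-04 -1.e+00] F [-0.06 -0.29  0.5 ] M [ 0.006 -0.018 -0.   ] op 0.0465 q6 -1.477
```

View pics/s9.png

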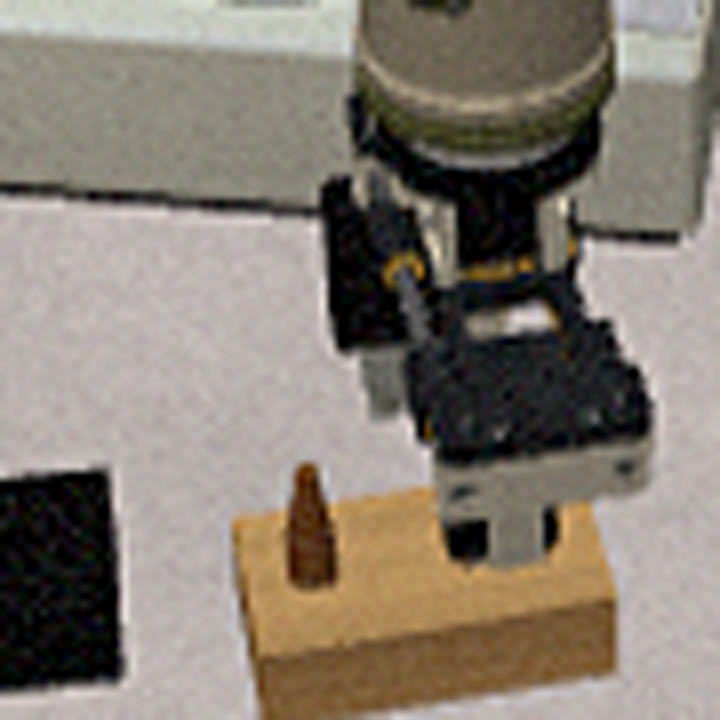

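The reported z is 18 mm, below the stand's top face, and there is no contact. That confirms the fingertips really sit about 39 mm above the reported TCP. Closing now.

jog_arm(
  commands=[1,0,0,0,0,1,0,0,0,0,1,0,0,0,0,1,0,0,0,0,1,0,0,0,0,1,0,0,0,0],
  grip_force=45,
)

```text
t: 9.78
tool_pos: [0.5994, 0.2687, 0.0186]
orientation: [1.928, 2.48, 0.0]
force: [-0.1, 0.1, -0.1]
opening: 0.0156
```

```bash
python3 - <<'E'
from ov import *
s,R=st()
q=robot.read_camera('side')
draw(q,[],(240,210,330,300),8,'s10.png')
E
```

```text
t 9.78 pos [0.5994 0.2687 0.0186] psi 1.82 zaxis [ 2.e-04  0.e+00 -1.e+00] F [-0.1   0.14 -0.13] M [0.005 0.021 0.002] op 0.0156 q6 -1.477
```

View pics/s10.png

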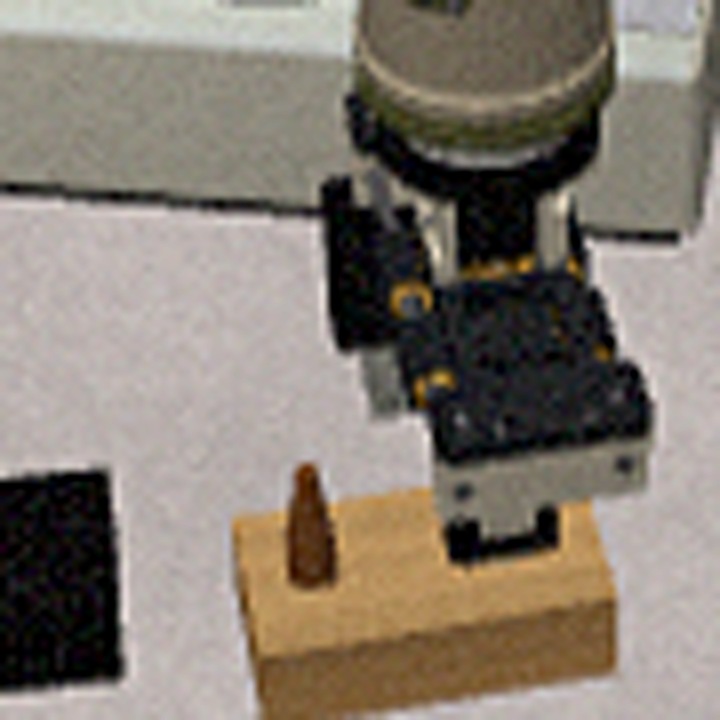

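jog_arm(
  commands=[1,0,0,-0.01,0,1,0,0,-0.02,0,1,0,0,-0.02,0,1,0,0,-0.02,0,1,0,0,-0.02,0,1,0,0,-0.02,0,1,0,0,-0.02,0,1,0,0,-0.02,0,1,0,0,-0.02,0,1,0,0,0,0,1,0,0,0,0],
)

```text
t: 10.75
tool_pos: [0.6003, 0.2691, 0.1902]
orientation: [1.927, 2.479, 0.004]
force: [0.1, -0.2, -1.5]
opening: 0.0157
```

```bash
python3 - <<'E'
from ov import *
s,R=st()
q=robot.read_camera('side');p=robot.read_camera('top')
c=s['tool_pos'];z=c[2]-.0096
psi=np.arctan2(R[1,0],R[0,0]);ky=psi-np.pi/2
k=[T(c[0],c[1],ky,rect(.04,.016,z+.031)),T(c[0],c[1],ky,rect(.04,.016,z+.081)),T(c[0],c[1],ky,rect(.022,.004,z)),T(c[0],c[1],ky,rect(.024,.010,z+.009))]
draw(q,k,(240,170,330,260),8,'s11.png');draw(q,[],(240,170,330,260),8,'s11b.png');draw(p,k,(170,120,290,220),6,'t11.png')
E
```

```text
t 10.75 pos [0.6003 0.2691 0.1902] psi 1.82 zaxis [ 0.0031  0.0011 -1.    ] F [ 0.06 -0.2  -1.51] M [ 0.038  0.043 -0.001] op 0.0157 q6 -1.477
```

View pics/s11.png

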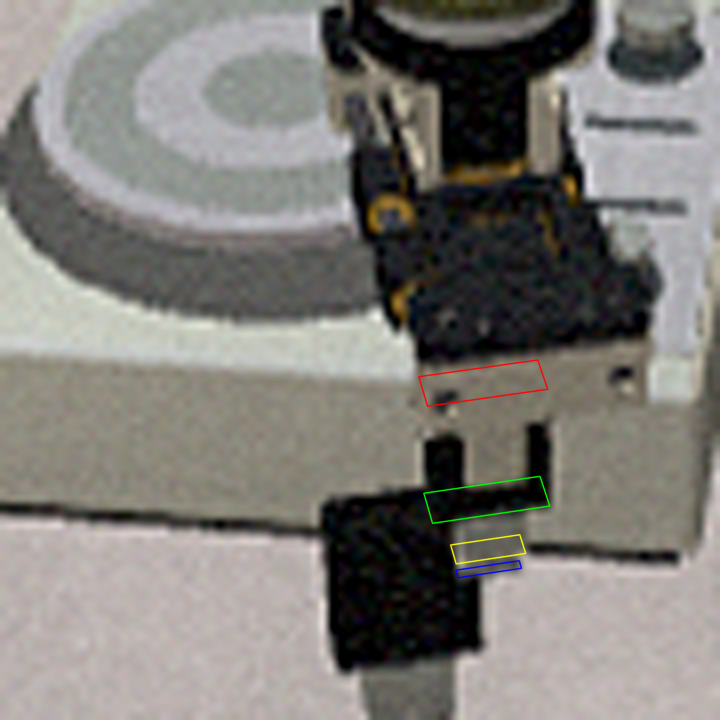

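View pics/s11b.png

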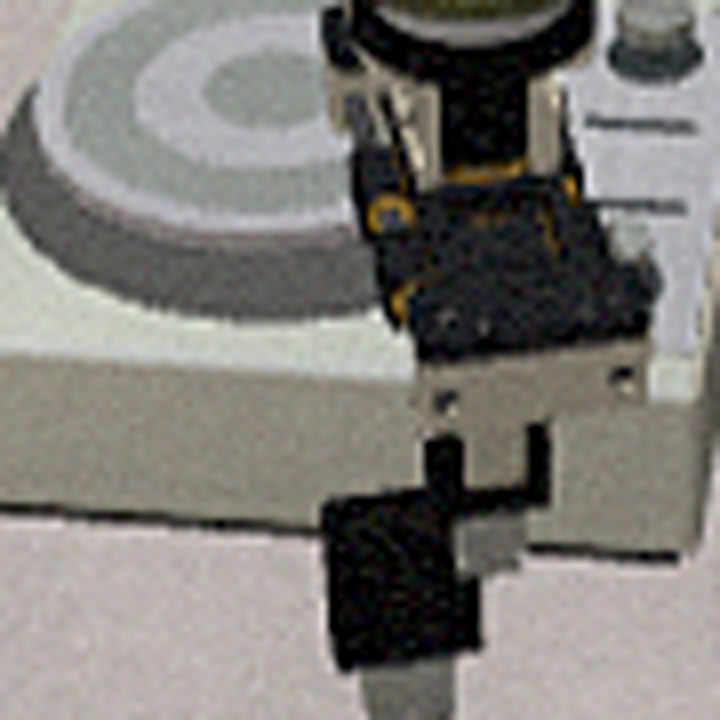

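View pics/t11.png

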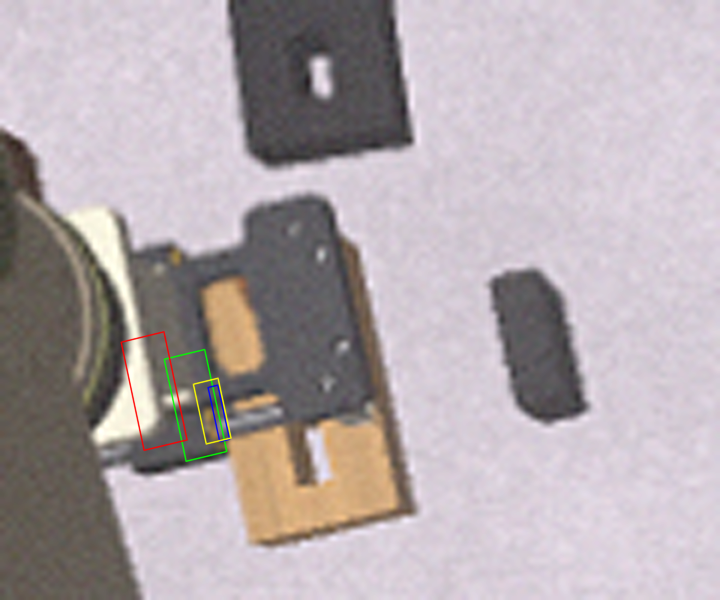

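jog_arm(
  commands=[1,-0.0295,-0.01115,0,0,1,-0.0295,-0.01115,0,0,1,-0.0295,-0.01115,0,0,1,-0.0295,-0.01115,0,0,1,-0.0295,-0.01115,0,0,1,-0.0295,-0.01115,0,0,1,-0.0295,-0.01115,0,0,1,-0.0295,-0.01115,0,0,1,-0.0295,-0.01115,0,0,1,-0.0295,-0.01115,0,0,1,-0.0295,-0.01115,0,0,1,-0.0295,-0.01115,0,0,1,-0.0295,-0.01115,0,0,1,-0.0295,-0.01115,0,0,1,0,0,0,4.8,1,0,0,0,4.8,1,0,0,0,4.9,1,0,0,0,0,1,0,0,0,0,1,0,0,0,0],
)

```text
t: 12.52
tool_pos: [0.5494, -0.1697, 0.1873]
orientation: [-2.221, -2.219, 0.001]
force: [-0.4, 0.6, -0.2]
opening: 0.016
```

```bash
cat > kv.py <<'E'
from ov import *
def kview(tag,box=(290,130,360,200),s=10):
    S,R=st()
    q=robot.read_camera('side');p=robot.read_camera('top')
    c=S['tool_pos'];z=c[2]-.0096
    psi=np.arctan2(R[1,0],R[0,0]);ky=psi-np.pi/2
    k=[T(c[0],c[1],ky,rect(.04,.016,z+.031)),T(c[0],c[1],ky,rect(.024,.010,z+.009)),T(c[0],c[1],ky,rect(.022,.004,z)),T(.5503,-.1698,0,circ(.017,.13))]
    draw(q,k,box,s,tag+'s.png');draw(q,[],box,s,tag+'sb.png');draw(p,k[3:],(350,170,430,250),8,tag+'t.png')
    return S,R
E
python3 - <<'E'
from kv import *
kview('h1');goto(.5503,-.1698,.19,1.566)
E
```

```text
t 12.52 pos [ 0.5494 -0.1697  0.1873] psi 1.57 zaxis [-1.7e-03  7.0e-04 -1.0e+00] F [-0.44  0.58 -0.24] M [ 0.05  -0.001 -0.01 ] op 0.016 q6 -1.959
t 12.62 pos [ 0.5497 -0.1698  0.1879] psi 1.5692 zaxis [-7.e-04  3.e-04 -1.e+00] F [-0.4  -0.31 -1.26] M [ 0.028 -0.051 -0.007] op 0.0155 q6 -1.958
tool shift [-0.      0.0006 -0.0021]
turn deg 0.18
```

View pics/h1s.png

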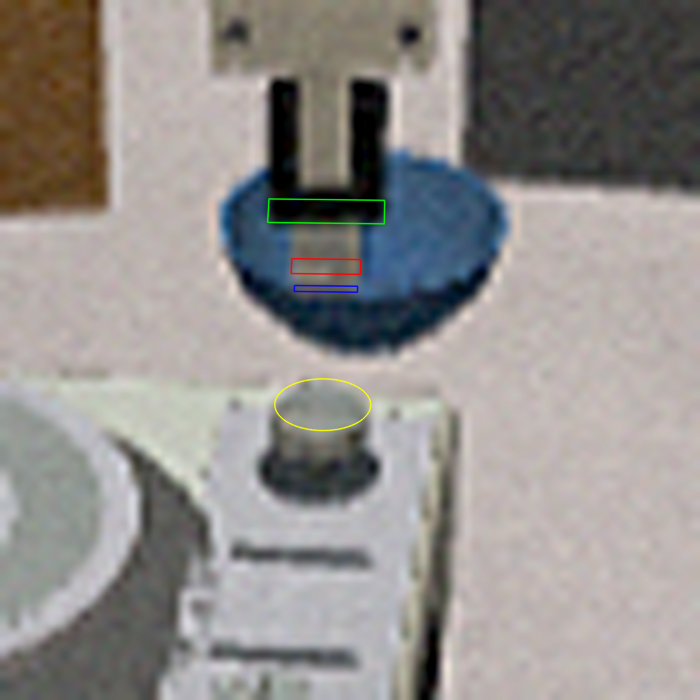

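View pics/h1sb.png

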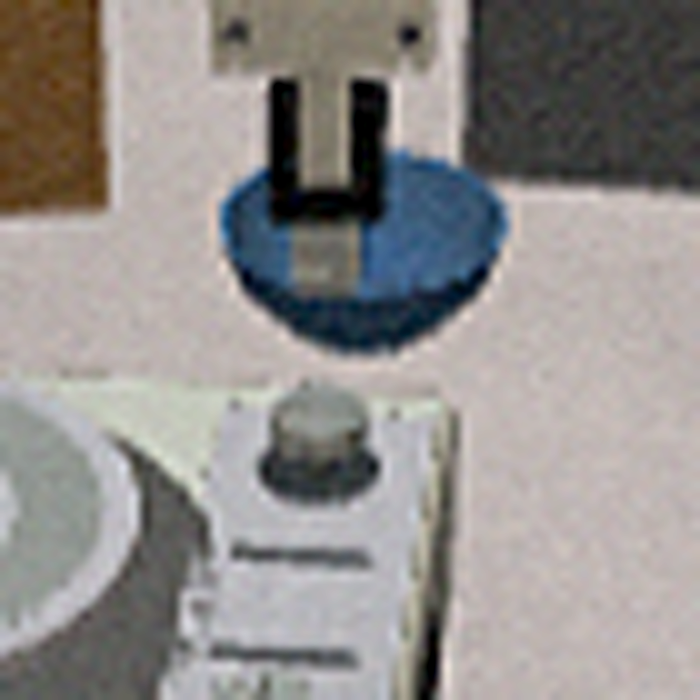

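View pics/h1t.png

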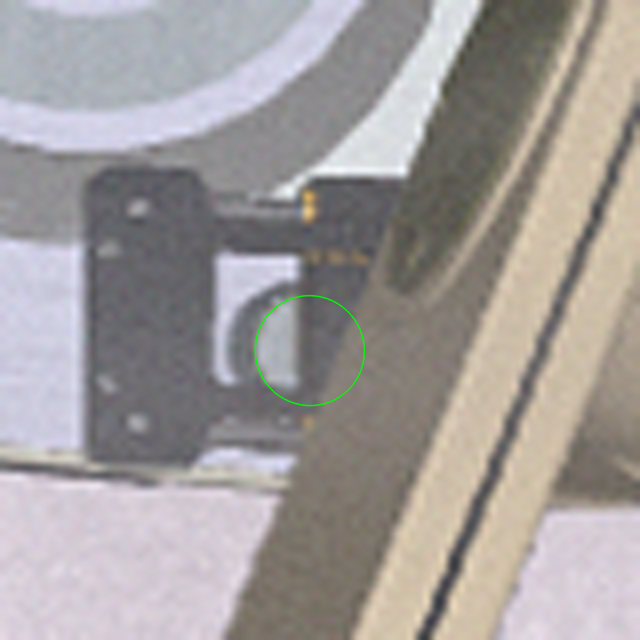

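jog_arm(
  commands=[1,0,0.0013,0.01,0.2,1,0,0,0.01,0,1,0,0,0.01,0,1,0,0,0.01,0,1,0,0,0.006,0,1,0,0,0,0,1,0,0,0,0,1,0,0,0,0],
)

```text
t: 13.28
tool_pos: [0.5515, -0.1702, 0.1428]
orientation: [2.229, 2.213, 0.0]
force: [0.3, 0.4, -0.5]
opening: 0.0162
```

```bash
python3 - <<'E'
from kv import *
kview('h2');goto(.551,-.1698,.142,1.566)
E
```

```text
t 13.28 pos [ 0.5515 -0.1702  0.1428] psi 1.5635 zaxis [ 5.e-04 -2.e-04 -1.e+00] F [ 0.27  0.38 -0.52] M [-0.004  0.029 -0.   ] op 0.0162 q6 -1.952
t 13.38 pos [ 0.5517 -0.1703  0.1433] psi 1.5635 zaxis [ 1.2e-03 -5.0e-04 -1.0e+00] F [-0.73 -0.07 -1.29] M [-0.031  0.018 -0.012] op 0.0157 q6 -1.952
tool shift [ 0.0005 -0.0007  0.0013]
turn deg -0.14
```

View pics/h2sb.png

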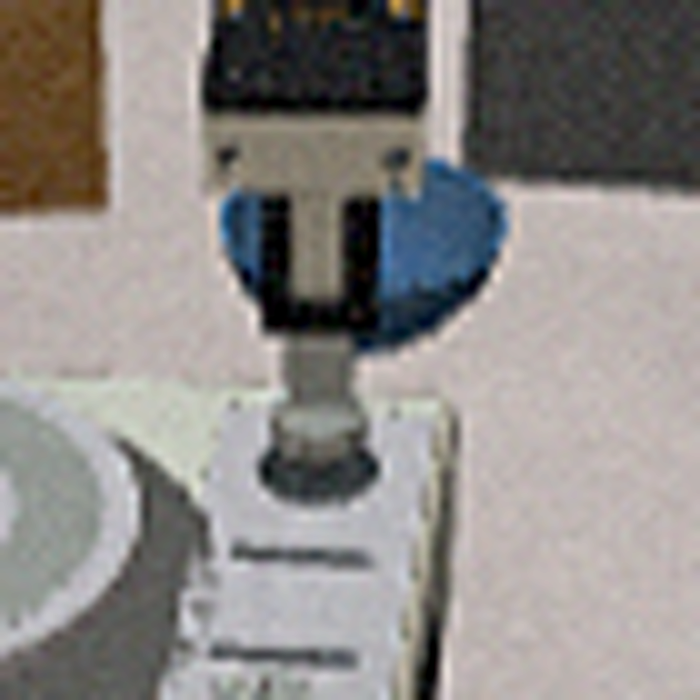

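View pics/h2s.png

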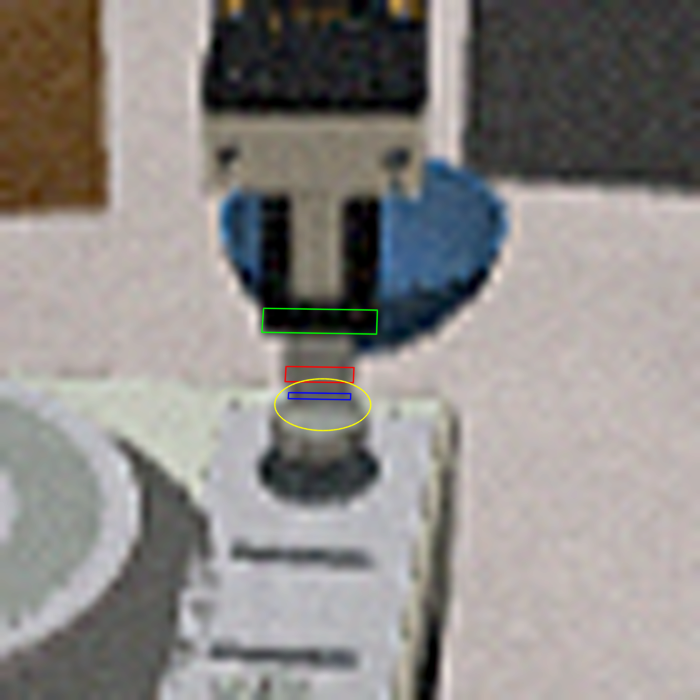

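jog_arm(
  commands=[1,0,0,0.002,0,1,0,0,0.001,0,1,0,0,0,0,1,0,0,0,0],
)

```text
t: 13.72
tool_pos: [0.5512, -0.1701, 0.1394]
orientation: [-2.23, -2.213, 0.0]
force: [0.5, -1.0, -0.8]
opening: 0.0154
```

jog_arm(
  commands=[1,0,0,0.001,0,1,0,0,0.001,0,1,0,0,0,0,1,0,0,0,0],
)

```text
t: 14.05
tool_pos: [0.5512, -0.1701, 0.1373]
orientation: [-2.229, -2.213, 0.0]
force: [-0.5, 0.5, -1.8]
opening: 0.0156
```

```bash
python3 - <<'E'
from kv import *
st()
E
```

```text
t 14.05 pos [ 0.5512 -0.1701  0.1373] psi 1.5635 zaxis [-2.e-04  0.e+00 -1.e+00] F [-0.53  0.5  -1.79] M [-0.043 -0.015 -0.013] op 0.0156 q6 -1.952
```

jog_arm(
  commands=[1,0,0,0.001,0,1,0,0,0.001,0,1,0,0,0,0,1,0,0,0,0],
)

```text
t: 14.38
tool_pos: [0.5513, -0.1703, 0.1354]
orientation: [2.229, 2.213, -0.0]
force: [0.9, -1.7, -1.4]
opening: 0.0156
```

jog_arm(
  commands=[1,0,0,0.001,0,1,0,0,0.001,0,1,0,0,0,0,1,0,0,0,0],
)

```text
t: 14.72
tool_pos: [0.5512, -0.1703, 0.1333]
orientation: [2.23, 2.213, -0.0]
force: [0.6, -1.7, -1.7]
opening: 0.0157
```

jog_arm(
  commands=[1,0,0,0.001,0,1,0,0,0.001,0,1,0,0,0,0,1,0,0,0,0],
)

```text
t: 15.05
tool_pos: [0.5513, -0.1702, 0.1315]
orientation: [2.229, 2.213, -0.0]
force: [1.0, -3.1, -0.7]
opening: 0.0155
```

```bash
python3 - <<'E'
from kv import *
kview('h3')
E
```

```text
t 15.05 pos [ 0.5513 -0.1702  0.1315] psi 1.5634 zaxis [ 2.e-04 -3.e-04 -1.e+00] F [ 1.03 -3.12 -0.68] M [-0.607 -0.094  0.025] op 0.0155 q6 -1.952
```

View pics/h3sb.png

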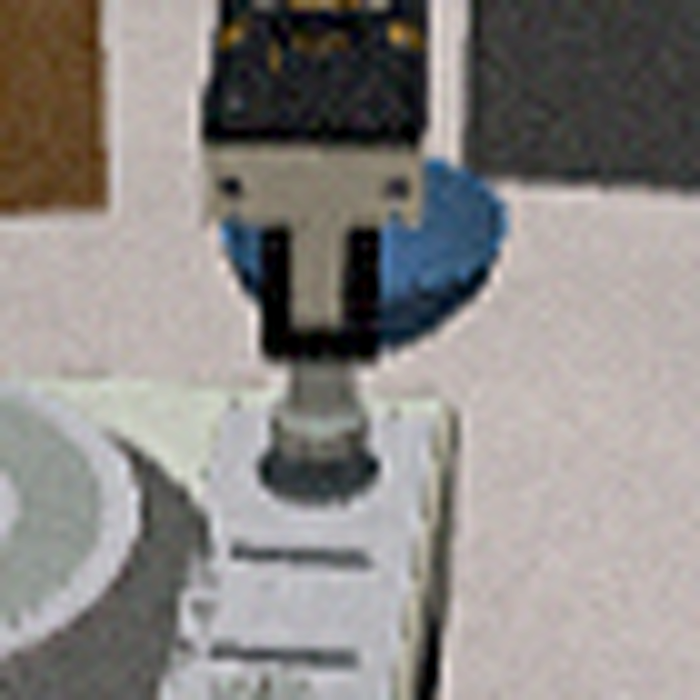

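jog_arm(
  commands=[1,-0.0006,0,0,0,1,0,0,0,0,1,0,0,0,0],
)

```text
t: 15.4
tool_pos: [0.5513, -0.1704, 0.1315]
orientation: [-2.229, -2.213, -0.001]
force: [-0.6, 0.4, 1.7]
opening: 0.0157
```

jog_arm(
  commands=[1,0,0,0.001,0,1,0,0,0,0,1,0,0,0,0],
)

```text
t: 15.65
tool_pos: [0.5513, -0.1704, 0.1305]
orientation: [-2.229, -2.213, -0.001]
force: [0.2, 0.7, 2.5]
opening: 0.0157
```

```bash
python3 - <<'E'
from kv import *
st()
E
```

```text
t 15.65 pos [ 0.5513 -0.1704  0.1305] psi 1.5636 zaxis [ 2.e-04  3.e-04 -1.e+00] F [0.23 0.7  2.47] M [ 0.06  -0.056 -0.011] op 0.0157 q6 -1.953
```

jog_arm(
  commands=[1,0,0,0.001,0,1,0,0,0.001,0,1,0,0,0.001,0,1,0,0,0,0,1,0,0,0,0],
)

```text
t: 16.07
tool_pos: [0.5513, -0.1705, 0.1275]
orientation: [2.229, 2.213, 0.0]
force: [0.1, 0.8, 5.0]
opening: 0.0161
```

jog_arm(
  commands=[1,0,0,0.001,0,1,0,0,0.001,0,1,0,0,0.001,0,1,0,0,0,0,1,0,0,0,0],
)

```text
t: 16.48
tool_pos: [0.5514, -0.1705, 0.1248]
orientation: [2.229, 2.213, 0.001]
force: [-1.4, 1.2, 6.0]
opening: 0.0159
```

jog_arm(
  commands=[1,0,0,0.001,0,1,0,0,0.001,0,1,0,0,0.001,0,1,0,0,0,0,1,0,0,0,0],
)

```text
t: 16.9
tool_pos: [0.5515, -0.1706, 0.1221]
orientation: [2.229, 2.213, 0.001]
force: [-1.3, 2.9, 8.8]
opening: 0.0158
```

```bash
python3 - <<'E'
from kv import *
st()
E
```

```text
t 16.9 pos [ 0.5515 -0.1706  0.1221] psi 1.5636 zaxis [ 6.e-04  0.e+00 -1.e+00] F [-1.32  2.89  8.83] M [ 0.507  0.339 -0.023] op 0.0158 q6 -1.953
```

jog_arm(
  commands=[1,0.0004,0,0.001,0,1,0,0,0.001,0,1,0,0,0,0,1,0,0,0,0,1,0,0,0,0],
)

```text
t: 17.32
tool_pos: [0.5515, -0.1705, 0.1204]
orientation: [2.229, 2.213, 0.0]
force: [-2.3, 1.6, 9.1]
opening: 0.0156
```

```bash
python3 - <<'E'
from kv import *
kview('h4')
E
```

```text
t 17.32 pos [ 0.5515 -0.1705  0.1204] psi 1.5635 zaxis [ 7.e-04 -5.e-04 -1.e+00] F [-2.27  1.58  9.11] M [ 0.269  0.529 -0.013] op 0.0156 q6 -1.952
```

View pics/h4sb.png

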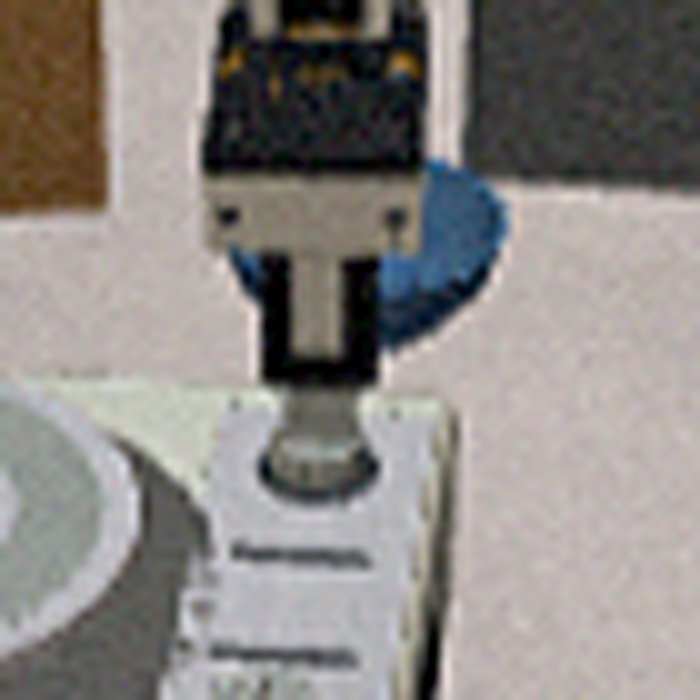

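jog_arm(
  commands=[1,0,0,0,2,1,0,0,0,2,1,0,0,0,2,1,0,0,0,2,1,0,0,0,0,1,0,0,0,0],
)

```text
t: 17.92
tool_pos: [0.5516, -0.1705, 0.1205]
orientation: [2.378, 2.051, 0.001]
force: [-2.1, 0.9, 9.6]
opening: 0.0157
```

```bash
python3 - <<'E'
from kv import *
st()
E
```

```text
t 17.92 pos [ 0.5516 -0.1705  0.1205] psi 1.4236 zaxis [ 1.e-03 -5.e-04 -1.e+00] F [-2.12  0.86  9.6 ] M [0.367 0.435 0.005] op 0.0157 q6 -1.812
```

jog_arm(
  commands=[1,0,-0.0005,0,2,1,0,0,0,2,1,0,0,0,2,1,0,0,0,2,1,0,0,0,2,1,0,0,0,0,1,0,0,0,0],
)

```text
t: 18.5
tool_pos: [0.5516, -0.1705, 0.1207]
orientation: [2.547, 1.836, 0.002]
force: [-1.1, 1.0, 8.8]
opening: 0.0159
```

```bash
python3 - <<'E'
from kv import *
st()
E
```

```text
t 18.5 pos [ 0.5516 -0.1705  0.1207] psi 1.2491 zaxis [ 2.1e-03 -7.0e-04 -1.0e+00] F [-1.08  1.02  8.81] M [ 0.353  0.071 -0.029] op 0.0159 q6 -1.638
```

jog_arm(
  commands=[1,0,0,0.0003,2,1,0,0,0,2,1,0,0,0,2,1,0,0,0,2,1,0,0,0,2,1,0,0,0,2,1,0,0,0,0,1,0,0,0,0],
)

```text
t: 19.17
tool_pos: [0.5518, -0.1704, 0.1205]
orientation: [2.725, 1.56, 0.003]
force: [-0.0, 2.0, 9.2]
opening: 0.0158
```

```bash
python3 - <<'E'
from kv import *
kview('h5')
E
```

```text
t 19.17 pos [ 0.5518 -0.1704  0.1205] psi 1.0397 zaxis [ 2.5e-03 -7.0e-04 -1.0e+00] F [-0.01  1.99  9.16] M [ 0.386 -0.026  0.031] op 0.0158 q6 -1.428
```

View pics/h5sb.png

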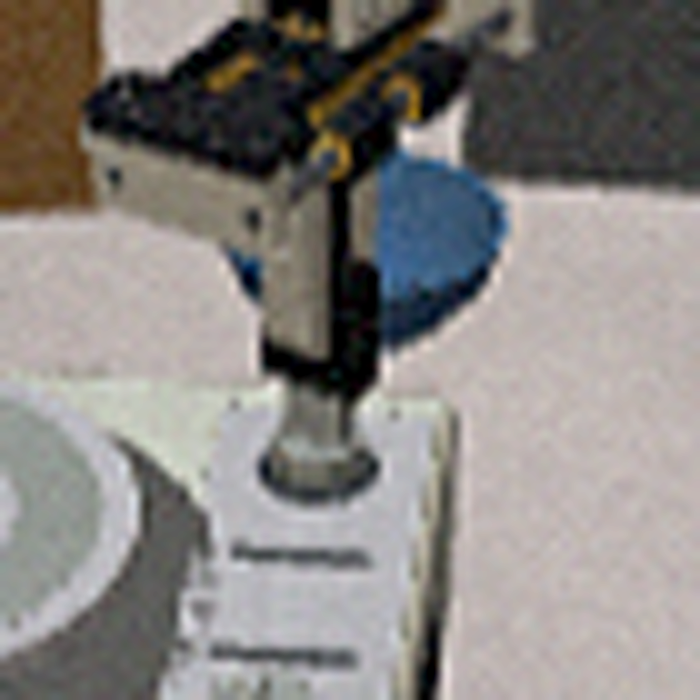

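jog_arm(
  commands=[1,0,0,0,1.5,1,0,0,0,1.5,1,0,0,0,1.5,1,0,0,0,1.5,1,0,0,0,0,1,0,0,0,0],
)

```text
t: 19.77
tool_pos: [0.5518, -0.1705, 0.1206]
orientation: [2.803, 1.415, 0.003]
force: [-0.3, 2.3, 9.8]
opening: 0.0162
```

```bash
python3 - <<'E'
from kv import *
st()
E
```

```text
t 19.77 pos [ 0.5518 -0.1705  0.1206] psi 0.9351 zaxis [ 2.6e-03 -8.0e-04 -1.0e+00] F [-0.34  2.26  9.82] M [ 0.356 -0.098  0.078] op 0.0162 q6 -1.324
```

jog_arm(
  commands=[1,0,0,0,1,1,0,0,0,1,1,0,0,0,0,1,0,0,0,0],
)

```text
t: 20.1
tool_pos: [0.5519, -0.1705, 0.1206]
orientation: [2.827, 1.366, 0.003]
force: [-0.1, 1.2, 8.3]
opening: 0.0158
```

```bash
python3 - <<'E'
from kv import *
st()
E
```

```text
t 20.1 pos [ 0.5519 -0.1705  0.1206] psi 0.9002 zaxis [ 2.7e-03 -8.0e-04 -1.0e+00] F [-0.06  1.21  8.27] M [ 0.326 -0.107  0.018] op 0.0158 q6 -1.289
```

jog_arm(
  commands=[1,0,0,0,1,1,0,0,0,1,1,0,0,0,0,1,0,0,0,0],
)

```text
t: 20.43
tool_pos: [0.5519, -0.1705, 0.1206]
orientation: [2.85, 1.316, 0.003]
force: [0.2, 1.9, 7.9]
opening: 0.0155
```

```bash
python3 - <<'E'
from kv import *
st()
E
```

```text
t 20.43 pos [ 0.5519 -0.1705  0.1206] psi 0.8653 zaxis [ 2.7e-03 -8.0e-04 -1.0e+00] F [0.15 1.9  7.87] M [ 0.31  -0.059  0.092] op 0.0155 q6 -1.254
```

jog_arm(
  commands=[1,0,0,0,1,1,0,0,0,0.5,1,0,0,0,0],
)

```text
t: 20.68
tool_pos: [0.5519, -0.1705, 0.1206]
orientation: [2.868, 1.278, 0.003]
force: [0.1, 1.1, 9.0]
opening: 0.0159
```

```bash
python3 - <<'E'
from kv import *
st();robot.read_camera('side');st();robot.read_camera('side');st()
E
```

```text
t 20.68 pos [ 0.5519 -0.1705  0.1206] psi 0.8387 zaxis [ 2.8e-03 -9.0e-04 -1.0e+00] F [0.11 1.08 9.02] M [ 0.298 -0.097 -0.014] op 0.0159 q6 -1.227
t 20.73 pos [ 0.5519 -0.1705  0.1206] psi 0.8391 zaxis [ 2.7e-03 -9.0e-04 -1.0e+00] F [0.93 0.58 9.11] M [ 0.383 -0.086  0.034] op 0.0158 q6 -1.228
t 20.78 pos [ 0.552  -0.1705  0.1206] psi 0.8393 zaxis [ 2.8e-03 -9.0e-04 -1.0e+00] F [-0.58  1.48  8.62] M [ 0.268 -0.098  0.03 ] op 0.0158 q6 -1.228
```

jog_arm(
  commands=[1,0,0,0,1,1,0,0,0,0.5,1,0,0,0,0],
)

```text
t: 21.03
tool_pos: [0.5519, -0.1705, 0.1206]
orientation: [2.884, 1.241, 0.003]
force: [0.2, 1.2, 8.1]
opening: 0.0157
```

```bash
python3 - <<'E'
from kv import *
st();robot.read_camera('side');st();robot.read_camera('side');st()
E
```

```text
t 21.03 pos [ 0.5519 -0.1705  0.1206] psi 0.8125 zaxis [ 2.8e-03 -9.0e-04 -1.0e+00] F [0.19 1.19 8.1 ] M [ 0.251 -0.069 -0.008] op 0.0157 q6 -1.201
t 21.08 pos [ 0.5519 -0.1705  0.1206] psi 0.8129 zaxis [ 2.8e-03 -8.0e-04 -1.0e+00] F [-0.14  2.34  9.48] M [ 0.317 -0.116  0.02 ] op 0.0158 q6 -1.202
t 21.13 pos [ 0.552  -0.1705  0.1206] psi 0.8131 zaxis [ 2.8e-03 -9.0e-04 -1.0e+00] F [0.81 2.14 9.35] M [ 0.329 -0.128  0.029] op 0.0155 q6 -1.202
```

```bash
cat > m.py <<'E'
from h import *
M=[];F=[]
for i in range(2):
    s=robot.read_state();M.append(s['wrist_torque'][2]);F.append(s['force'])
    if i<1: robot.read_camera('side')
R=cv2.Rodrigues(np.array(s['orientation'],float))[0]
print('t',round(s['t'],2),'psi',np.arctan2(R[1,0],R[0,0]).round(4),'Mz',np.round(M,3),'F',np.mean(F,0).round(2),s['tool_pos'].round(4))
E
echo
```

jog_arm(
  commands=[1,0,0,0,1,1,0,0,0,0,1,0,0,0,0],
)

```text
t: 21.38
tool_pos: [0.5519, -0.1705, 0.1206]
orientation: [2.895, 1.216, 0.004]
force: [0.2, 1.4, 9.7]
opening: 0.016
```

```bash
python3 m.py
```

```text
t 21.43 psi 0.7956 Mz [0.06  0.013] F [-0.34  1.13  8.89] [ 0.552  -0.1705  0.1206]
```

jog_arm(
  commands=[1,0,0,0,1,1,0,0,0,0,1,0,0,0,0],
)

```text
t: 21.68
tool_pos: [0.552, -0.1705, 0.1206]
orientation: [2.905, 1.191, 0.004]
force: [0.8, 1.9, 8.4]
opening: 0.0159
```

```bash
python3 m.py
```

```text
t 21.73 psi 0.7781 Mz [0.031 0.059] F [0.73 1.55 9.18] [ 0.552  -0.1705  0.1206]
```

jog_arm(
  commands=[1,0,0,0,1,1,0,0,0,0,1,0,0,0,0],
)

```text
t: 21.98
tool_pos: [0.552, -0.1705, 0.1206]
orientation: [2.915, 1.165, 0.004]
force: [0.4, 2.1, 9.4]
opening: 0.0158
```

```bash
python3 m.py
```

```text
t 22.03 psi 0.7607 Mz [0.063 0.053] F [0.49 1.47 9.41] [ 0.552  -0.1705  0.1207]
```

jog_arm(
  commands=[1,0,0,0,1,1,0,0,0,0,1,0,0,0,0],
)

```text
t: 22.28
tool_pos: [0.552, -0.1705, 0.1207]
orientation: [2.925, 1.14, 0.004]
force: [1.1, 1.3, 9.1]
opening: 0.0154
```

```bash
python3 m.py
```

```text
t 22.33 psi 0.7432 Mz [-0.031  0.016] F [0.8  0.76 9.18] [ 0.552  -0.1705  0.1206]
```

jog_arm(
  commands=[1,0,0,0,1,1,0,0,0,0,1,0,0,0,0],
)

```text
t: 22.58
tool_pos: [0.552, -0.1705, 0.1206]
orientation: [2.935, 1.114, 0.004]
force: [0.2, 0.9, 9.7]
opening: 0.0155
```

```bash
python3 m.py
```

```text
t 22.63 psi 0.7258 Mz [0.002 0.015] F [0.22 0.76 8.8 ] [ 0.552  -0.1705  0.1207]
```

jog_arm(
  commands=[1,0,0,0,1,1,0,0,0,0,1,0,0,0,0],
)

```text
t: 22.88
tool_pos: [0.552, -0.1705, 0.1206]
orientation: [2.945, 1.089, 0.004]
force: [0.3, 0.8, 9.3]
opening: 0.0154
```

```bash
python3 m.py
```

```text
t 22.93 psi 0.7083 Mz [ 0.013 -0.036] F [0.8  0.95 9.17] [ 0.552  -0.1705  0.1206]
```

jog_arm(
  commands=[1,0,0,0,1,1,0,0,0,0,1,0,0,0,0],
)

```text
t: 23.18
tool_pos: [0.552, -0.1706, 0.1206]
orientation: [2.954, 1.063, 0.004]
force: [0.9, 1.8, 9.5]
opening: 0.0156
```

```bash
python3 m.py
```

```text
t 23.23 psi 0.6909 Mz [0.064 0.025] F [0.46 1.47 9.64] [ 0.552  -0.1706  0.1206]
```

jog_arm(
  commands=[1,0,0,0,1,1,0,0,0,0,1,0,0,0,0],
)

```text
t: 23.48
tool_pos: [0.5519, -0.1706, 0.1207]
orientation: [2.963, 1.037, 0.004]
force: [0.2, 0.9, 9.4]
opening: 0.0158
```

```bash
python3 m.py
```

```text
t 23.53 psi 0.6734 Mz [0.025 0.047] F [0.16 1.   8.85] [ 0.5519 -0.1707  0.1207]
```

jog_arm(
  commands=[1,0,0,0,1,1,0,0,0,0,1,0,0,0,0],
)

```text
t: 23.78
tool_pos: [0.5518, -0.1707, 0.1206]
orientation: [2.972, 1.011, 0.003]
force: [-0.4, 1.1, 8.7]
opening: 0.0162
```

```bash
python3 m.py
```

```text
t 23.83 psi 0.6559 Mz [0.023 0.031] F [-0.58  0.76  9.17] [ 0.5518 -0.1707  0.1206]
```

jog_arm(
  commands=[1,0,0,0,1,1,0,0,0,0,1,0,0,0,0],
)

```text
t: 24.08
tool_pos: [0.5517, -0.1708, 0.1206]
orientation: [2.981, 0.985, 0.003]
force: [-1.2, 0.6, 10.0]
opening: 0.016
```

```bash
python3 m.py
```

```text
t 24.13 psi 0.6384 Mz [0.087 0.071] F [-1.38  0.08  9.74] [ 0.5517 -0.1708  0.1206]
```

jog_arm(
  commands=[1,0,0,0,1,1,0,0,0,0,1,0,0,0,0],
)

```text
t: 24.38
tool_pos: [0.5516, -0.1708, 0.1206]
orientation: [2.99, 0.959, 0.003]
force: [-0.9, 1.2, 8.9]
opening: 0.0157
```

```bash
python3 m.py
```

```text
t 24.43 psi 0.6209 Mz [-0.003  0.022] F [-0.79  1.15  9.42] [ 0.5516 -0.1708  0.1206]
```

jog_arm(
  commands=[1,0,0,0,1,1,0,0,0,0,1,0,0,0,0],
)

```text
t: 24.68
tool_pos: [0.5515, -0.1709, 0.1206]
orientation: [2.998, 0.933, 0.002]
force: [-1.6, -0.2, 9.6]
opening: 0.0157
```

```bash
python3 m.py
```

```text
t 24.73 psi 0.6035 Mz [0.06  0.042] F [-1.31 -0.23 10.06] [ 0.5515 -0.1709  0.1206]
```

jog_arm(
  commands=[1,0,0,0,1,1,0,0,0,0,1,0,0,0,0],
)

```text
t: 24.98
tool_pos: [0.5514, -0.1709, 0.1206]
orientation: [3.006, 0.907, 0.002]
force: [-1.1, -0.4, 10.8]
opening: 0.0159
```

```bash
python3 m.py
```

```text
t 25.03 psi 0.5861 Mz [0.121 0.072] F [-1.62 -0.48 10.07] [ 0.5515 -0.1709  0.1206]
```

jog_arm(
  commands=[1,0,0,0,1,1,0,0,0,0,1,0,0,0,0],
)

```text
t: 25.28
tool_pos: [0.5514, -0.1709, 0.1206]
orientation: [3.014, 0.881, 0.002]
force: [-2.0, -0.3, 9.6]
opening: 0.0155
```

```bash
python3 m.py
```

```text
t 25.33 psi 0.5687 Mz [0.115 0.087] F [-1.750e+00 -1.000e-02  1.005e+01] [ 0.5514 -0.1709  0.1206]
```

jog_arm(
  commands=[1,0,0,0,1,1,0,0,0,0,1,0,0,0,0],
)

```text
t: 25.58
tool_pos: [0.5514, -0.171, 0.1206]
orientation: [3.021, 0.854, 0.002]
force: [-2.1, 0.2, 10.2]
opening: 0.0157
```

```bash
python3 m.py;python3 m.py
```

```text
t 25.63 psi 0.5512 Mz [0.228 0.168] F [-1.95 -0.34 10.62] [ 0.5513 -0.1709  0.1206]
t 25.68 psi 0.5512 Mz [0.168 0.208] F [-1.63 -0.14 10.76] [ 0.5514 -0.171   0.1206]
```

Torque has climbed to about 0.19 N m against the stop. I'll back off slightly and let up.

jog_arm(
  commands=[1,0,0,0,-0.7,1,0,0,0,0,1,0,0,0,0],
)

```text
t: 25.93
tool_pos: [0.5514, -0.1709, 0.1206]
orientation: [3.016, 0.873, 0.002]
force: [-1.3, 0.4, 9.6]
opening: 0.0156
```

```bash
python3 m.py
```

```text
t 25.98 psi 0.5634 Mz [0.064 0.13 ] F [-1.94  0.11  9.75] [ 0.5514 -0.171   0.1206]
```

jog_arm(
  commands=[1,0,0,-0.001,0,1,0,0,-0.001,0,1,0,0,-0.001,0,1,0,0,0,0],
)

```text
t: 26.32
tool_pos: [0.5512, -0.1708, 0.1228]
orientation: [3.017, 0.873, 0.001]
force: [0.7, -1.7, 6.6]
opening: 0.0154
```

```bash
python3 m.py
```

```text
t 26.37 psi 0.5633 Mz [0.108 0.098] F [ 0.71 -1.86  6.41] [ 0.5512 -0.1708  0.1228]
```

jog_arm(
  commands=[1,0,0,-0.001,0,1,0,0,-0.001,0,1,0,0,0,0,1,0,0,0,0],
)

```text
t: 26.7
tool_pos: [0.5511, -0.1706, 0.1245]
orientation: [3.017, 0.873, 0.001]
force: [1.5, -3.2, 4.9]
opening: 0.0157
```

```bash
python3 m.py
```

```text
t 26.75 psi 0.5633 Mz [0.138 0.106] F [ 1.77 -3.44  5.21] [ 0.5511 -0.1706  0.1245]
```

jog_arm(
  commands=[1,0,0,-0.001,0,1,0,0,-0.001,0,1,0,0,0,0],
)

```text
t: 27.0
tool_pos: [0.551, -0.1706, 0.1263]
orientation: [3.017, 0.873, 0.001]
force: [2.8, -4.7, 3.2]
opening: 0.0157
```

```bash
python3 m.py
```

```text
t 27.05 psi 0.5633 Mz [0.089 0.082] F [ 2.86 -4.72  3.47] [ 0.551  -0.1706  0.1262]
```

jog_arm(
  commands=[1,0,0,-0.001,0,1,0,0,-0.001,0,1,0,0,0,0],
)

```text
t: 27.3
tool_pos: [0.5509, -0.1705, 0.1279]
orientation: [3.017, 0.873, 0.0]
force: [3.8, -3.9, 2.0]
opening: 0.0159
```

```bash
python3 - <<'E'
from kv import *
kview('h6')
E
```

```text
t 27.3 pos [ 0.5509 -0.1705  0.1279] psi 0.5633 zaxis [ 3.e-04 -5.e-04 -1.e+00] F [ 3.76 -3.91  2.04] M [-1.027 -0.809  0.129] op 0.0159 q6 -0.952
```

View pics/h6sb.png

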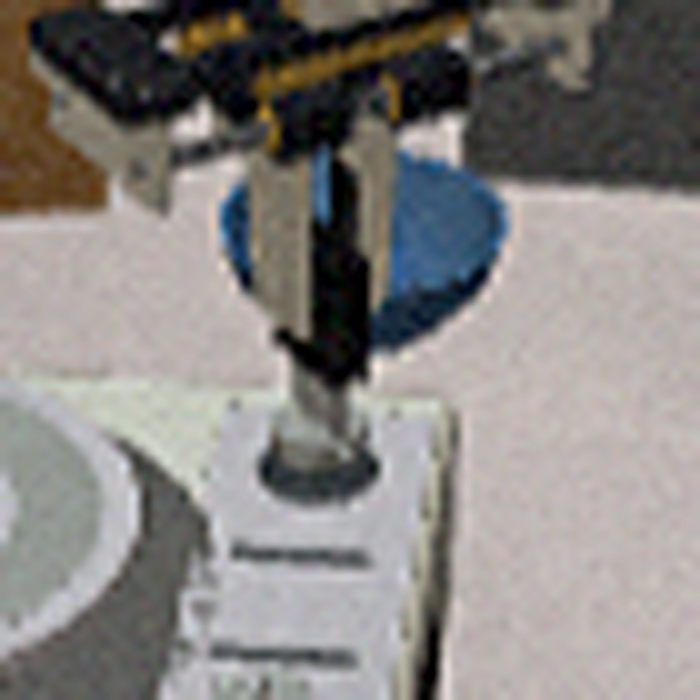

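jog_arm(
  commands=[1,0,0,0,-1,1,0,0,0,-1,1,0,0,0,0],
)

```text
t: 27.65
tool_pos: [0.5507, -0.1702, 0.1279]
orientation: [-3.002, -0.927, 0.0]
force: [1.8, -3.6, 2.6]
opening: 0.0158
```

```bash
python3 m.py
```

```text
t 27.7 psi 0.5981 Mz [0.055 0.043] F [ 2.57 -3.4   2.62] [ 0.5507 -0.1701  0.1279]
```

jog_arm(
  commands=[1,0,0,-0.001,0,1,0,0,-0.001,0,1,0,0,0,0],
)

```text
t: 27.95
tool_pos: [0.5498, -0.1693, 0.1292]
orientation: [-3.0, -0.925, 0.003]
force: [1.5, 0.1, -2.9]
opening: 0.0158
```

```bash
python3 m.py
```

```text
t 28.0 psi 0.5983 Mz [0.024 0.037] F [ 1.07  0.34 -1.94] [ 0.5499 -0.1693  0.1292]
```

jog_arm(
  commands=[1,0,0,-0.002,0,1,0,0,-0.002,0,1,0,0,-0.002,0,1,0,0,-0.002,0,1,0,0,0,0],
)

```text
t: 28.42
tool_pos: [0.551, -0.1704, 0.139]
orientation: [3.001, 0.925, 0.001]
force: [-0.1, 0.6, -1.7]
opening: 0.0154
```

```bash
python3 - <<'E'
from kv import *
kview('h7')
E
```

```text
t 28.42 pos [ 0.551  -0.1704  0.139 ] psi 0.5982 zaxis [ 8.e-04 -5.e-04 -1.e+00] F [-0.05  0.56 -1.65] M [-0.054 -0.018 -0.039] op 0.0154 q6 -0.987
```

View pics/h7sb.png

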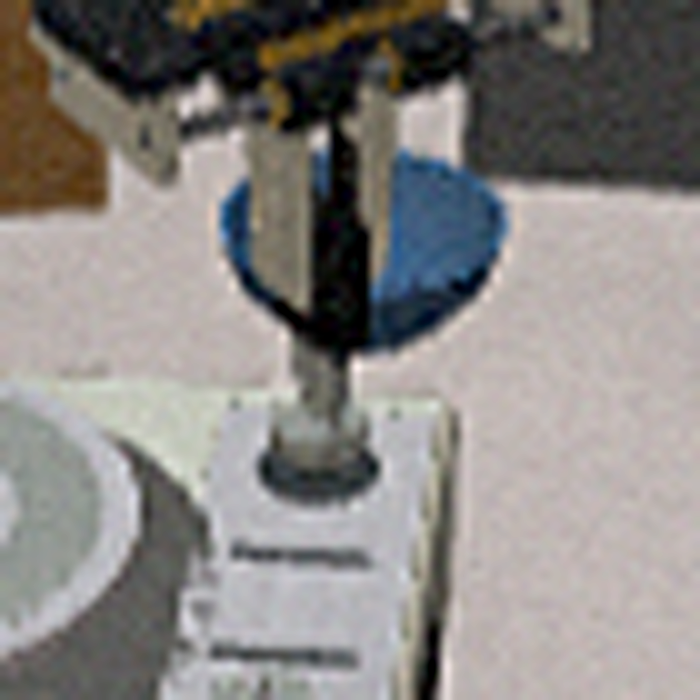

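jog_arm(
  commands=[1,0,0,-0.005,0,1,0,0,-0.01,0,1,0,0,-0.02,0,1,0,0,-0.02,0,1,0,0,0,-5.83,1,0,0,0,-5.83,1,0,0,0,-5.83,1,0,0,0,-5.83,1,0,0,0,-5.83,1,0,0,0,-5.83,1,0,0,0,-5.83,1,0,0,0,-5.83,1,0,0,0,-5.83,1,0,0,0,-5.83,1,0,0,0,-5.83,1,0,0,0,-5.87,1,0,0,0,0,1,0,0,0,0],
)

```text
t: 30.02
tool_pos: [0.551, -0.1703, 0.194]
orientation: [1.932, 2.477, 0.0]
force: [0.1, -0.5, -1.9]
opening: 0.0155
```

```bash
python3 - <<'E'
from kv import *
kview('h8');goto(.5994,.2687,.19,1.82)
E
```

```text
t 30.02 pos [ 0.551  -0.1703  0.194 ] psi 1.8168 zaxis [ 8.e-04 -3.e-04 -1.e+00] F [ 0.14 -0.48 -1.88] M [ 0.059 -0.001  0.051] op 0.0155 q6 -2.206
t 30.12 pos [ 0.5509 -0.1703  0.1936] psi 1.8168 zaxis [ 4.e-04 -2.e-04 -1.e+00] F [ 0.47 -0.03 -1.11] M [ 0.032 -0.061 -0.021] op 0.0159 q6 -2.206
tool shift [0.4139 0.154  0.0036]
turn deg -0.18
```

View pics/h8sb.png

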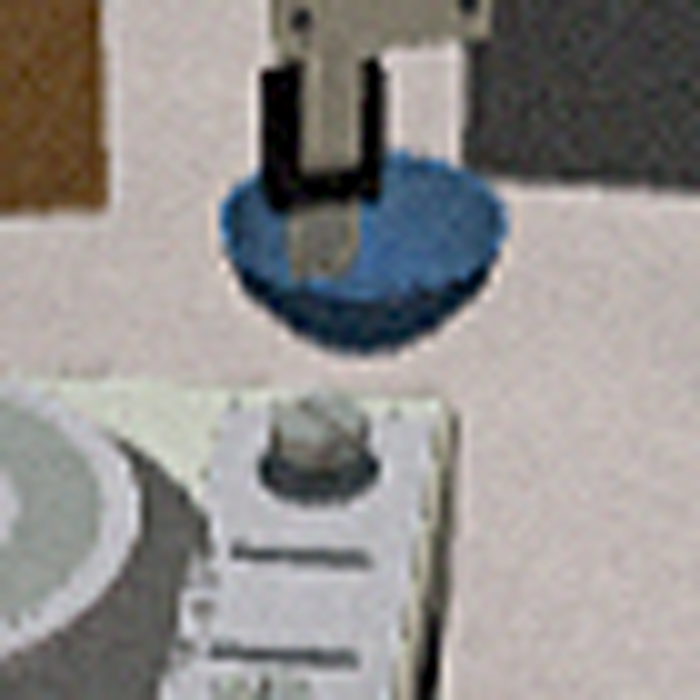

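The stud has turned and sits about 1 px (roughly 3–4 mm) lower than at the start. I'll carry the key back and check the stud from above once the arm is out of the way.

jog_arm(
  commands=[1,0.02956,0.011,0,0,1,0.02956,0.011,0,0,1,0.02956,0.011,0,0,1,0.02956,0.011,0,0,1,0.02956,0.011,0,0,1,0.02956,0.011,0,0,1,0.02956,0.011,0,0,1,0.02956,0.011,0,0,1,0.02956,0.011,0,0,1,0.02956,0.011,0,0,1,0.02956,0.011,0,0,1,0.02956,0.011,0,0,1,0.02956,0.011,0,0,1,0.02956,0.011,0,-0.2,1,0,0,0,0,1,0,0,0,0,1,0,0,0,0],
)

```text
t: 31.53
tool_pos: [0.5978, 0.2687, 0.1929]
orientation: [1.925, 2.483, -0.001]
force: [0.7, -0.1, -0.7]
opening: 0.0159
```

```bash
python3 - <<'E'
from kv import *
S,R=st();goto(.5994,.2687,.06,1.82)
q=robot.read_camera('side');p=robot.read_camera('top')
c=S['tool_pos'];z=c[2]-.0096;ky=np.arctan2(R[1,0],R[0,0])-np.pi/2
k=[T(c[0],c[1],ky,rect(.04,.016,z+.031)),T(c[0],c[1],ky,rect(.022,.004,z))]
draw(q,k,(240,170,330,260),8,'r1s.png');draw(p,[],(360,190,410,240),14,'r1t.png')
E
```

```text
t 31.53 pos [0.5978 0.2687 0.1929] psi 1.8227 zaxis [-3.e-04 -6.e-04 -1.e+00] F [ 0.75 -0.13 -0.7 ] M [0.059 0.024 0.006] op 0.0159 q6 -1.478
t 31.53 pos [0.5978 0.2687 0.1929] psi 1.8227 zaxis [-3.e-04 -6.e-04 -1.e+00] F [ 0.75 -0.13 -0.7 ] M [0.059 0.024 0.006] op 0.0159 q6 -1.478
tool shift [-0.0003  0.0016  0.1329]
turn deg 0.15
```

View pics/r1t.png

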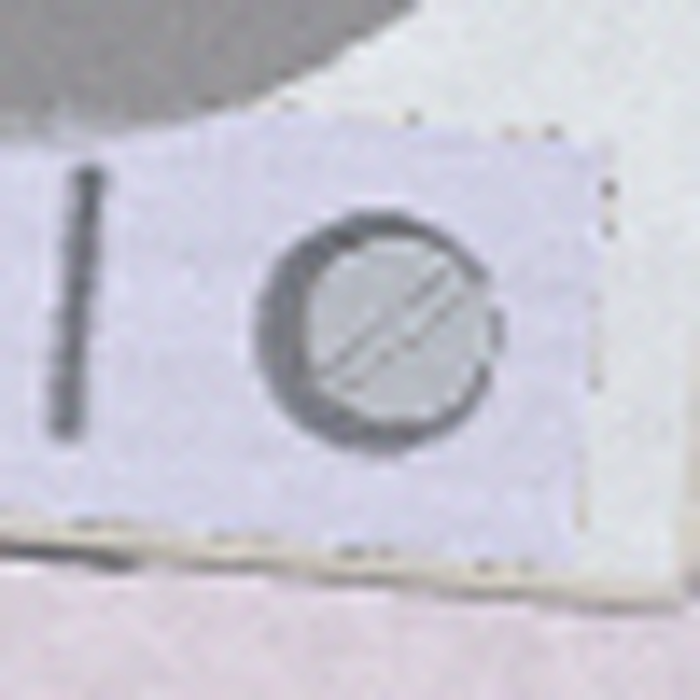

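View pics/r1s.png

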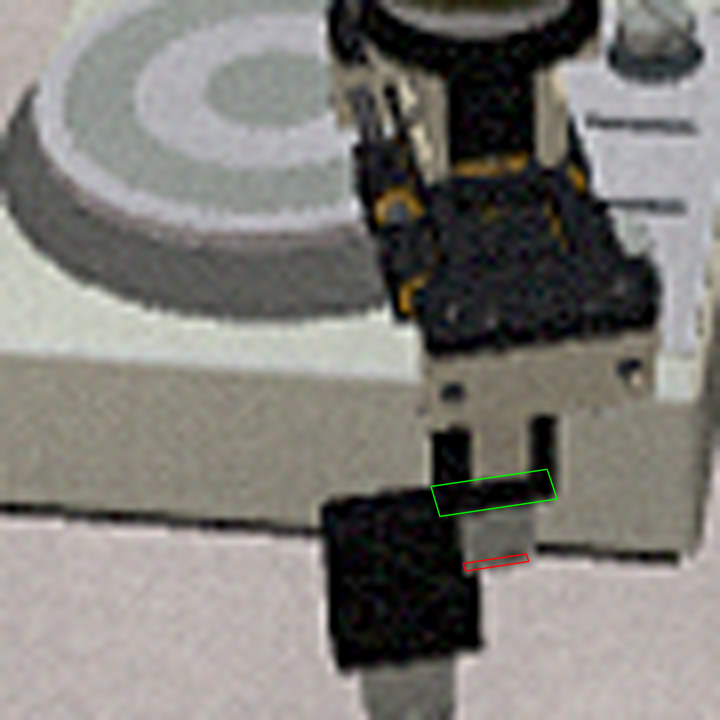

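jog_arm(
  commands=[1,0,0,0.02,0.1,1,0,0,0.03,0,1,0,0,0.03,0,1,0,0,0.03,0,1,0,0,0.02,0,1,0,0,0,0,1,0,0,0,0,1,0,0,0,0],
)

```text
t: 32.3
tool_pos: [0.5992, 0.2685, 0.0653]
orientation: [1.927, 2.48, 0.003]
force: [-0.6, -0.4, -1.0]
opening: 0.0159
```

```bash
python3 - <<'E'
from kv import *
goto(.598,.2683,.06,1.82)
q=robot.read_camera('side')
k=[T(.6255,.275,.2465,rect(.03,.016,.04,-.03))]
draw(q,k,(240,210,330,300),8,'r2s.png')
E
```

```text
t 32.3 pos [0.5992 0.2685 0.0653] psi 1.8206 zaxis [ 2.3e-03  7.0e-04 -1.0e+00] F [-0.59 -0.36 -1.03] M [ 0.022  0.043 -0.007] op 0.0159 q6 -1.477
tool shift [ 0.0001 -0.0012  0.0053]
turn deg 0.03
```

View pics/r2s.png

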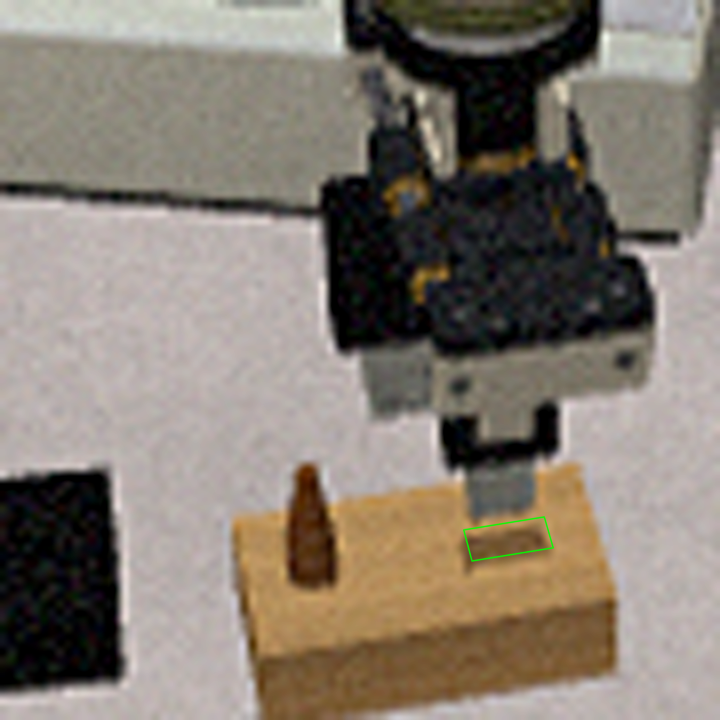

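jog_arm(
  commands=[1,0,-0.0012,0.005,0,1,0,0,0.005,0,1,0,0,0.005,0,1,0,0,0.005,0,1,0,0,0,0,1,0,0,0,0],
)

```text
t: 32.85
tool_pos: [0.5961, 0.2684, 0.0423]
orientation: [-1.925, -2.482, 0.002]
force: [0.0, -0.5, -1.1]
opening: 0.0162
```

jog_arm(
  commands=[1,0,0,0.005,0,1,0,0,0.005,0,1,0,0,0.005,0,1,0,0,0.005,0,1,0,0,0.002,0,1,0,0,0,0,1,0,0,0,0],
)

```text
t: 33.43
tool_pos: [0.5966, 0.2685, 0.0209]
orientation: [-1.926, -2.482, 0.001]
force: [-0.3, 0.8, -0.9]
opening: 0.0157
```

```bash
python3 - <<'E'
from kv import *
st()
q=robot.read_camera('side')
draw(q,[],(240,210,330,300),8,'r3s.png')
E
```

```text
t 33.43 pos [0.5966 0.2685 0.0209] psi 1.8218 zaxis [-4.e-04 -2.e-04 -1.e+00] F [-0.31  0.75 -0.91] M [ 0.096  0.029 -0.036] op 0.0157 q6 -1.477
```

View pics/r3s.png

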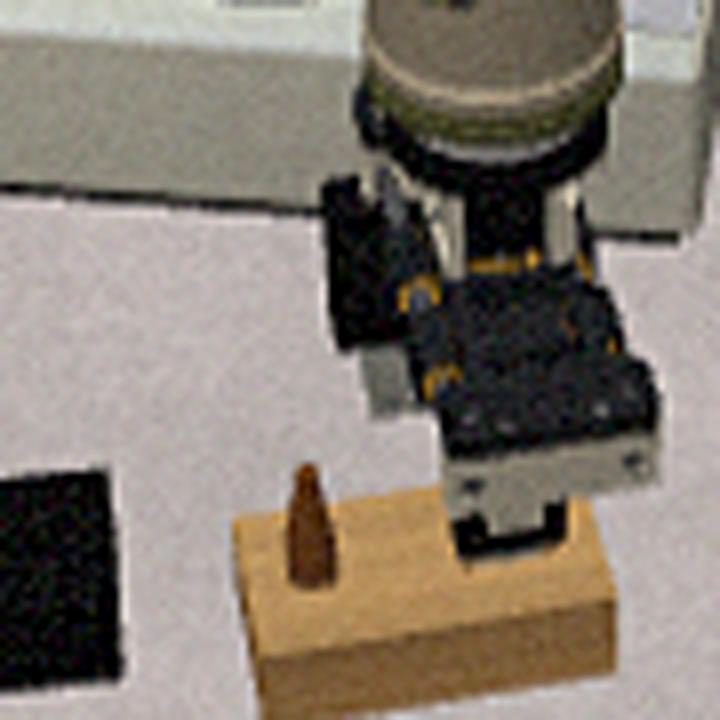

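Almost home, 2 mm to go. Pressing gently to contact.

jog_arm(
  commands=[1,0,0,0.001,0,1,0,0,0.001,0,1,0,0,0,0,1,0,0,0,0],
)

```text
t: 33.82
tool_pos: [0.5968, 0.2685, 0.0192]
orientation: [1.926, 2.482, 0.0]
force: [-0.8, -0.1, -1.0]
opening: 0.0159
```

jog_arm(
  commands=[1,0,0,0.0007,0,1,0,0,0,0,1,0,0,0,0],
)

```text
t: 34.07
tool_pos: [0.5969, 0.2686, 0.0186]
orientation: [1.926, 2.482, 0.0]
force: [0.2, 0.3, -1.3]
opening: 0.0158
```

jog_arm(
  commands=[1,0,0,0.0007,0,1,0,0,0,0,1,0,0,0,0],
)

```text
t: 34.32
tool_pos: [0.597, 0.2686, 0.0186]
orientation: [1.926, 2.482, 0.001]
force: [-2.6, -0.6, 5.1]
opening: 0.0155
```

jog_arm(
  commands=[1,0,0,0.0005,0,1,0,0,0,0,1,0,0,0,0],
)

```text
t: 34.57
tool_pos: [0.597, 0.2686, 0.0185]
orientation: [1.926, 2.482, 0.001]
force: [-4.0, -2.3, 9.0]
opening: 0.0157
```

Seated at 0.0185, the same height as at the grasp. Relieving the press, then opening to about 40 mm.

jog_arm(
  commands=[1,0,0,-0.001,0,1,0,0,0,0,0,0,0,0,0,0,0,0,0,0,0,0,0,0,0,0,0,0,0,0,0,0,0,0,0,0,0,0,0,0],
)

```text
t: 35.23
tool_pos: [0.5967, 0.2685, 0.0181]
orientation: [-1.926, -2.482, 0.0]
force: [-0.2, 0.0, 0.2]
opening: 0.0458
```

jog_arm(
  commands=[0,0,0,-0.01,0,0,0,0,-0.01,0,0,0,0,-0.015,0,0,0,0,-0.02,0,0,0,0,-0.03,0,0,0,0,-0.04,0,0,0,0,-0.04,0,0,0,0,-0.03,0,0,0,0,0,0],
)

```text
t: 35.98
tool_pos: [0.6007, 0.27, 0.2248]
orientation: [1.921, 2.476, 0.02]
force: [1.7, 0.9, 0.4]
opening: 0.0463
```

```bash
python3 - <<'E'
from kv import *
st();q=robot.read_camera('side')
k=[T(.6255,.275,.2465,g) for g in (rect(.04,.016,.04,-.03),rect(.04,.016,.09,-.03))]
draw(q,k,(240,210,330,300),8,'r4s.png')
E
```

```text
t 35.98 pos [0.6007 0.27   0.2248] psi 1.8218 zaxis [ 0.0142  0.0051 -0.9999] F [1.66 0.88 0.4 ] M [0.016 0.015 0.057] op 0.0463 q6 -1.477
```

View pics/r4s.png

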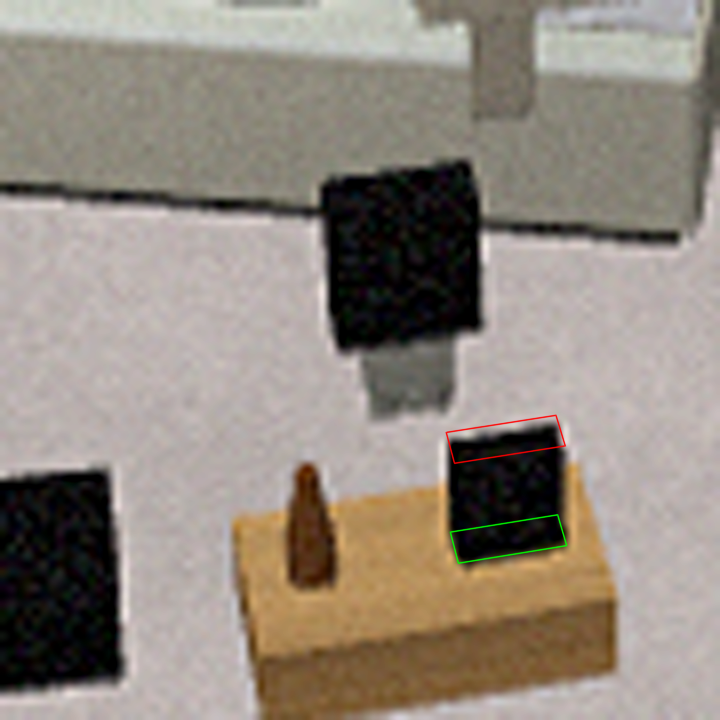

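```bash
python3 - <<'E'
from kv import *
q=robot.read_camera('side')
a=cv2.imread('pics/side0.png')[155:190,300:345];b=q['img'][155:190,300:345]
for i in(a,b):pass
im=np.hstack([cv2.resize(x,None,fx=8.5,fy=8.5,interpolation=cv2.INTER_CUBIC) for x in(a,b)])
cv2.imwrite('pics/cmp.png',np.clip(im*1.4,0,255).astype(np.uint8))
E
```

```text
(no output)
```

View pics/cmp.png

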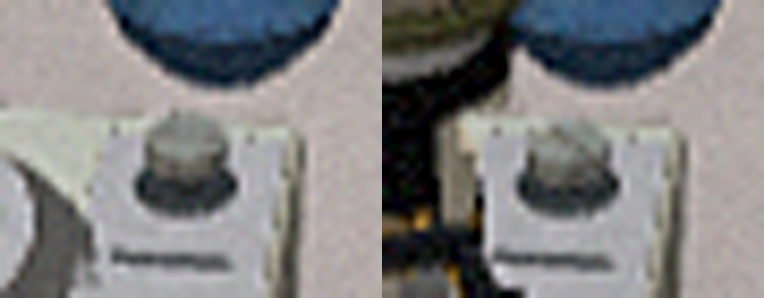

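jog_arm(
  commands=[0,0,0,0,0,0,0,0,0,0,0,0,0,0,0],
)

```text
t: 36.33
tool_pos: [0.5957, 0.2682, 0.2112]
orientation: [-1.925, -2.481, 0.004]
force: [0.1, -0.6, 0.6]
opening: 0.0465
```

```bash
python3 - <<'E'
from h import *
st();print(robot.close_job())
E
```

```text
t 36.33 pos [0.5957 0.2682 0.2112] psi 1.8218 zaxis [-0.0031 -0.0011 -1.    ] F [ 0.12 -0.63  0.6 ] M [ 0.001 -0.037  0.008] op 0.0465 q6 -1.477
the job is handed in; nothing more can be done
None
```

The stud is turned and caught, and the key is back in its socket, as far as my checks can tell. I handed the job in at about 36 s, and no verdict is reported.

**What I did**
- I pressed the stud in about 10.4 mm, with about 10 N on the wrist.
- I turned it clockwise about 0.95 rad, until the twist rose to about 0.19 N m against the stop. Single noisy readings went up to 0.23, so the 0.2 N m guidance may have been touched briefly.
- I let the stud up and put the key back in its socket.

**Last checks**
- **Stud:** while letting up, the spring force followed the key to about 3 mm in, well above the 7–9 mm ledge. The side picture shows the head about 1 px (roughly 3–5 mm) lower than at the start, and the top picture shows the slot turned. The top view could not measure the depth, so "caught" rests mainly on the force reading.
- **Key:** it seated at the same height as when I picked it up, with firm contact. In the side picture it stands upright and close to the socket's centre.
- **Robot:** it holds clear above the key with no contact force.

**Disagreements**
- The fingertips really end about 39 mm above the reported TCP. My first grasp closed on air just above the key. Both the pictures and a light touch on the key's top (about 5.5 N) showed the offset, and I allowed for it from then on.
- In the slot I saw sideways forces of up to about 5 N, partly relieved with small shifts. They were gone once the key came free.

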